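# Lock the sealing cap on a centrifuge bucket

### The arm

A 6-joint arm with a two-finger parallel gripper is mounted at the origin on the work surface. World frame = base frame: x ahead of the robot, y to its left, z up, the work surface at z = 0. Lengths are in m, angles in rad, forces in N, time in s.
With the tool pointing down it reaches from about 0.35 to 0.775 m from the base axis. Payload 7.3 kg.
Tool frame: the origin (TCP) lies on the centre line of the jaws, within the pads' length; the fingertips stand 25 mm ahead of it and the grasp point (between the pads) lies 6 mm ahead of it; z points along the fingers, y is the direction in which the jaws open and shut (so a half turn about z gives the same grasp; the last joint's range is limited). The gripper opens to 92 mm and grips with 3 to 60 N. Pads are 19 mm wide; open, the fingers measure 130 mm over their backs; the gripper's body (75 mm by 190 mm) begins 47 mm behind the grasp point.
Start: joints at [1.007, 0.342, 1.524, -0, 1.275, -0.146], TCP at [0.213, 0.48, 0.252] pointing down, gripper open.
Joint ranges: [-2.53, 2.53], [-0.77, 2.02], [0.04, 2.7], [-1, 4.14], [0.28, 2.66], [-3.11, 3.11]. Speed limits (rad/s): [2.57, 2.57, 3.14, 3.14, 3.14, 3.14].

### API

Orientations are given as a rotation vector (axis times angle).
In Python, from plant import state, get_image, hand_in, boxes_of, pinpoint gives the robot as it stands.
- The arm moves only by the tool play_rows, never from a script. Its argument "targets" is one flat list of numbers, 5 for each row, row after row: the shift along the tool's x, y, z scaled (see below), then the turn about the tool's z scaled (see below), then the closure, from 0 (fully open) to 1 (shut). In form: [dx, dy, dz, roll, fingers, dx, dy, dz, roll, fingers, ...]. A call has 1 to 5 rows; each row shifts and turns the pose as measured when the row begins, along the tool's axes as they then stand; what a row does not reach is not made up. The controller multiplies each number of a shift by 0.05 m and each number of a turn by 0.12 rad. A row lasts 1/10 s, in which the tool goes at most 50 mm and 8.59 degrees, less where a joint would pass 70% of its speed; a pose out of reach is approached as far as the arm can. A call with a number of a shift or a turn outside -1 to 1 is refused whole. A call with a gripper value outside its range is refused whole. The fingers move at their own pace and stop on an object; the grip force is fixed at half the most. Time passes only in rows, so rows that do not move let the fingers close. It gives the time, the measured TCP pose, the force and the opening at its end, in the units of the state.
- state(): the state, without advancing time (a new reading comes with each control period).
- get_image(name): name is "side" or "top"; returns a dict with "image" (480x640x3 uint8, blue, green, red), "mtx" (3x3 intrinsics, pixels), "xyz" and "orientation" of the camera in the world. Camera axes: x right, y up, looking along -z (the intrinsics and any distortion apply to the point x, -y, -z); pixel columns grow to the right and rows downward; lengths in m; the calibration is good to about 2 mm. A picture is of the moment at which its call begins. There is no depth.
- hand_in(): hands the job in, once; it reports no verdict.
Trained networks look in a picture, given as the dict that the camera call returned (one of the last four; its "shot" number tells which), for a name from the list of things; names that differ only in an ending like _2 or _b are one class to them, and where a whole thing is asked for, a point or a joint stands for the part that bears it (a point fixed in the world has none). Each returns a list of dicts, best first, with "score" (0 to 1); they miss things now and then, are a little off and sometimes report something else, mostly with a low value. They report only what shows in the picture. A call takes as long as a camera call. They do not tell look-alikes from the thing itself.
- boxes_of(picture, label): "position" ([x, y, z] in m, in the coordinates of the camera as it stood for that picture, good to about 4 mm: the middle of the surface that is visible of it).
- pinpoint(picture, label): "position" ([x, y, z] in m, in the coordinates of the camera as it stood for that picture, good to about 4 mm: a listed point, or the origin of a listed thing).
The state is a dict: "clock": time; "joint_positions": joint angles; "qd": joint speeds; "effort": joint torques, N m; "tool_pos": TCP position; "tool_rot": TCP orientation; "ft_force": force on the tool from outside, world axes, zero at the start; "torque": the same for the moment, N m; "finger_gap": finger opening in m.
Only numpy, scipy, OpenCV 4.12 (cv2) and the standard library are available. Lean on these libraries where they do the work, as an engineer would, in place of code of your own. Each camera call takes 0.05 s, during which the arm holds its last target.

### The job

Close the open centrifuge bucket: pick up the loose blue cap by its two orange squeeze tabs, and with the tabs kept squeezed seat it through the entry slots, press it gently down on the rubber seal and turn it clockwise until it meets its stop, then let go so that the tabs spring out and lock it. Keep the forces of cap on bucket gentle (below 35 N), and leave the other things on the bench where they are.

Things in the scene. Friction and masses are not known exactly. Their poses are not given: they have to be found in the camera images.
- cap: Loose blue bayonet cap, 83 mm across, 50 mm high, about 155 g, upright on the bench at the start. Origin: centre of the plug's underside, z up. Plug (59 mm diameter) z 0 to 14 mm, flange (83 mm diameter) z 14 to 18, hub with two orange squeeze tabs z 19 to 50. Half a turn about z makes no difference.
- cap_grip (a point): on the cap's axis between the tabs, 38 mm above the cap's origin, axes as the cap's. The tabs' outer faces look to +y and -y: 28 mm wide along x, 44 mm apart released, 33 mm fully squeezed. About 10 N on each bottoms its spring; a grip of 20 to 30 N holds the cap well. The flange lies 20 mm below this point.
- cap_lug (a point): outer end of the bayonet lug on the cap's +x side, radius 34 mm, z 2 mm in the cap; its twin is at -x. Lugs are 15.6 mm wide, z 0 to 4 mm, with white marks on the flange above them.
- tab_a (a joint): Squeeze tab on the cap's +y side, metres pressed inward: 0 sprung out, 0.0055 fully squeezed. It carries a steel bolt (8 mm wide, round nose, z 4.5 to 8 mm) that sticks out of the plug at +y to radius 34.5 mm when released and is drawn in flush when squeezed; it clears the bucket's ledges above about 0.0040.
- tab_b (a joint): the same for the tab and bolt on the cap's -y side
- bucket: Open round aluminium bucket, 92 mm across its collar, 100 mm high, four red-capped tubes inside, in a white stand (base 130 mm square, forks to 86 mm high). Origin: centre of its underside, z up. Loose in the stand: it drags round with the cap by up to 0.5 rad before its pins meet the forks; how far is left is not known. Mouth 75 mm; steel ledges inside (62 mm, underside 7.5 mm below the rim).
- bucket_mouth (a point): Centre of the rim plane, 100 mm above the bucket's origin (112 mm above the bench), axes as the bucket's. The lugs are under the ledges, free to turn, when the cap's origin is more than 11.5 mm below this point (a push of about 10.5 N); locked and let go, the cap rests with its origin 11.5 mm below. In the slots the cap has about 1.7 mm of play all round.
- bucket_seal (a point): Centre of the top of the black rubber seal ring (84 mm outer diameter), 4 mm above the rim. The cap's flange meets it when the cap's origin is 10 mm below the rim. It pushes back 3 N at once and 5 N more per mm, and gives 3 mm at most.
- bucket_entry (a point): Green mark on the rim over one of the two entry slots, 45 degrees anticlockwise (from above) of bucket +x; the other is opposite. The slots are 6 degrees wider than the lugs to each side. The cap goes in with its x axis along the line of the green marks.
- bucket_lock (a point): Red mark on the rim at bucket +x; the other is opposite. Pressed below the ledges, the cap turns clockwise (from above) 45 degrees relative to the bucket, green to red marks; there its bolts face notches at bucket +y and -y. Drag 0.2 to 0.4 N m (less while the bucket still turns too); about 1 degree further is a firm stop, met gently if left at 0.5 to 0.7 N m. Anticlockwise it is blocked.
- closed_bucket: the same kind of stand and bucket, already closed with a locked blue cap, 162 mm high in all; origin centre of the stand's underside; fixed; leave it alone. The two stands may be either way round, left or right.
- tube_rack: white foam rack 90 x 200 mm with red-capped tubes, 85 mm high, origin centre of underside; leave it
- tip_box: yellow pipette tip box 85 x 120 x 50 mm, origin centre of underside; leave it
- pipette: blue-grey micropipette lying along its x, 250 mm long, 29 mm high; leave it
- timer: white timer 62 x 62 x 18 mm, origin centre of underside; leave it
- beaker: clear plastic beaker 68 mm across, 85 mm high, origin centre of underside; leave it
Things that resemble listed ones, but are neither listed nor needed, are in the scene too. Leave any green or red look-alike of the cap alone.

How it is judged:
On the way, in this order (a step that is already met when the one before it is completed fails the run):
1. the cap is in the entry slots down to the seal, both tabs squeezed, not yet turned (z of cap in the frame of bucket_mouth below -0.009 m and horizontal distance between cap and bucket_mouth below 0.005 m and angle between the x axis of cap and the x axis of bucket, either way round above 0.5 rad and value of joint each of tab_a, tab_b above 0.0035 m), for 0.05 s.
2. the cap is turned to its locked angle under the ledges with both tabs still squeezed (z of cap in the frame of bucket_mouth below -0.0105 m and angle between the x axis of cap and the x axis of bucket, either way round below 0.07 rad and value of joint each of tab_a, tab_b above 0.0035 m), for 0.05 s.
At the end, for the whole second after the job is handed in: The cap is locked on the bucket: its origin at least 10.5 mm below the rim and within 4 mm of the bucket's axis, cap x along bucket x within 0.07 rad, level within 0.06 rad, both tabs sprung out into the notches (joint below 2 mm), released and at rest (z of cap in the frame of bucket_mouth below -0.0105 m and horizontal distance between cap and bucket_mouth below 0.004 m and angle between the x axis of cap and the x axis of bucket, either way round below 0.07 rad and angle between the z axis of cap and the z axis of bucket, either way round below 0.06 rad and value of joint each of tab_a, tab_b below 0.002 m and linear speed of cap below 0.02 m/s); the robot touches nothing.
It fails at once if cap and bucket pressed together with more than 35 N (contact force between cap and bucket above 35 N).
It fails at once if another thing on the bench moved by more than 20 mm (distance of any of tube_rack, tip_box, pipette, timer, beaker from where it was at the start of the episode above 0.02 m).
It fails at once if the closed bucket's cap is struck or gripped (contact force between anything else and closed_bucket above 5 N).
It also fails if it takes over 70 s, if anything falls off the work surface, if the arm or the gripper's body presses on something with over 40 N, if the wrist force passes 120 N, or if a joint passes its speed limit or range.

## Working session

There is one attempt and no reset: what is moved stays moved. The work goes in short steps, Python scripts to look and compute and a tool call to move; the robot and the scene stay as the last step left them, time stands still between calls to the robot, and variables do not carry over. Pictures are saved under pics/ and viewed, and the job is handed in when it is done.

Besides the shell and the picture viewer there is one more tool, called after "Emit:" as name(argument=value, ...), one argument or row to a line, values as JSON. play_rows: Moves the arm, as the interface text tells. Its arguments: {"type":"object","properties":{"targets":{"type":"array","items":{"type":"number","minimum":-1,"maximum":1}}},"required":["targets"]}

```bash
mkdir -p pics; ls; cat > h.py <<'E'
import numpy as np, cv2
from scipy.spatial.transform import Rotation as R
from plant import *
def cam(p):
    o=np.array(p["orientation"],float)
    r=o if o.shape==(3,3) else (R.from_rotvec(o).as_matrix() if o.size==3 else R.from_quat(o).as_matrix())
    return r,np.array(p["xyz"],float)
def w(p,x):
    r,t=cam(p); return r@np.array(x)+t
def proj(p,X):
    r,t=cam(p); c=r.T@(np.array(X)-t); q=np.array(p["mtx"])@np.array([c[0],-c[1],-c[2]]); return q[:2]/q[2]
def ray(p,uv,z):
    r,t=cam(p); d=np.linalg.inv(np.array(p["mtx"]))@np.array([uv[0],uv[1],1]); d=r@np.array([d[0],-d[1],-d[2]])
    return t+d*(z-t[2])/d[2]
E
python3 - <<'E'
from h import *
print(state())
for n in ("top","side"):
    p=get_image(n); cv2.imwrite(f"pics/{n}0.png",p["image"]); print({k:v for k,v in p.items() if k!="image"})
    for l in ["cap","cap_grip","cap_lug","bucket","bucket_mouth","bucket_entry","bucket_lock","closed_bucket","beaker"]:
        for d in pinpoint(p,l)[:4]:
            X=w(p,d["position"]); print(n,l,round(d["score"],2),X.round(3),proj(p,X).round())
E
```

```text
pics
{'clock': 0.0, 'joint_positions': array([ 1.00700526e+00,  3.42737496e-01,  1.52501725e+00, -1.86852405e-06,
        1.27537291e+00, -1.45983732e-01]), 'qd': array([-8.79134029e-04, -7.42055592e-05, -8.19722841e-04, -8.58519585e-04,
       -5.33443242e-04, -8.67994542e-05]), 'effort': array([ 1.69510363e-04, -4.31231868e+01, -2.44227630e+01,  7.18246470e-02,
        5.57795749e-02, -1.04715659e-04]), 'tool_pos': array([0.21279962, 0.47954326, 0.25103717]), 'tool_rot': array([-6.51415856e-01, -3.07277010e+00,  2.26151827e-03]), 'ft_force': array([-0.13788318, -0.01930932, -0.26054702]), 'torque': array([ 0.02968252,  0.00382457, -0.02401185]), 'finger_gap': 0.09177232041354277}
{'mtx': array([[580.71240353,   0.        , 314.51035464],
       [  0.        , 580.71240353, 242.57136802],
       [  0.        ,   0.        ,   1.        ]]), 'xyz': array([0.33756836, 0.03564393, 1.65463948]), 'orientation': array([ 0.08835456, -0.0803695 , -1.54961564]), 'shot': 1}
top cap 0.92 [ 0.527 -0.11   0.001] [369. 240.]
top cap 0.65 [ 0.398 -0.146 -0.005] [381. 285.]
top cap 0.6 [ 0.435  0.0
[... 1417 characters left out ...]
 0.036] [337. 249.]
side cap_grip 0.74 [0.438 0.012 0.039] [295. 267.]
side cap_grip 0.72 [ 0.403 -0.148  0.04 ] [302. 310.]
side cap_lug 0.93 [ 0.559 -0.107  0.002] [357. 296.]
side cap_lug 0.93 [0.535 0.045 0.004] [327. 262.]
side cap_lug 0.74 [0.46  0.039 0.005] [301. 269.]
side cap_lug 0.58 [ 0.37  -0.149 -0.003] [289. 327.]
side bucket 0.75 [0.538 0.227 0.014] [306. 223.]
side bucket 0.55 [0.576 0.258 0.113] [315. 186.]
side bucket_mouth 0.97 [0.542 0.227 0.113] [307. 194.]
side bucket_entry 0.68 [0.576 0.257 0.112] [315. 187.]
side bucket_entry 0.2 [0.545 0.23  0.117] [307. 192.]
side closed_bucket 0.63 [ 0.551 -0.278 -0.002] [383. 346.]
side beaker 0.83 [0.601 0.444 0.001] [304. 188.]
```

```bash
python3 - <<'E'
import cv2,numpy as np
t=cv2.imread("pics/top0.png"); s=cv2.imread("pics/side0.png")
cv2.imwrite("pics/c1.png",np.hstack([cv2.resize(t[205:305,290:410],None,fx=3.3,fy=3.3,interpolation=2),cv2.resize(s[240:340,270:390],None,fx=3.3,fy=3.3,interpolation=2)]))
cv2.imwrite("pics/c2.png",np.hstack([cv2.resize(t[190:270,205:295],None,fx=4.4,fy=4.4,interpolation=2),cv2.resize(s[160:240,262:352],None,fx=4.4,fy=4.4,interpolation=2)]))
E
```

```text
(no output)
```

View pics/top0.png

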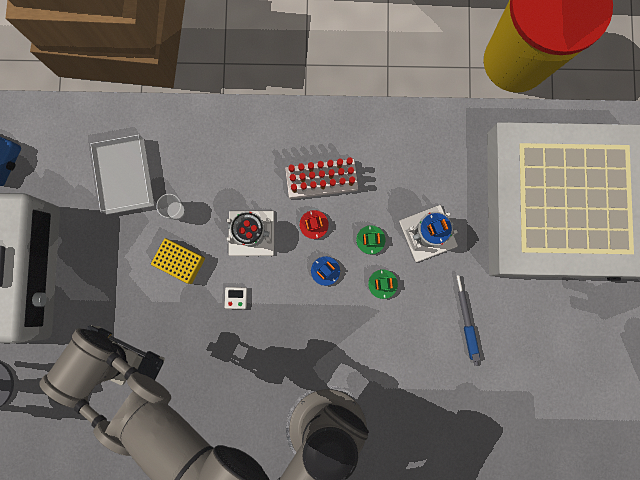

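View pics/side0.png

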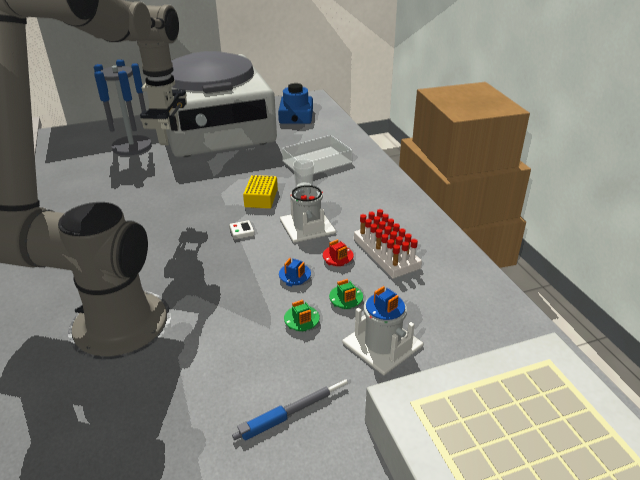

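View pics/c1.png

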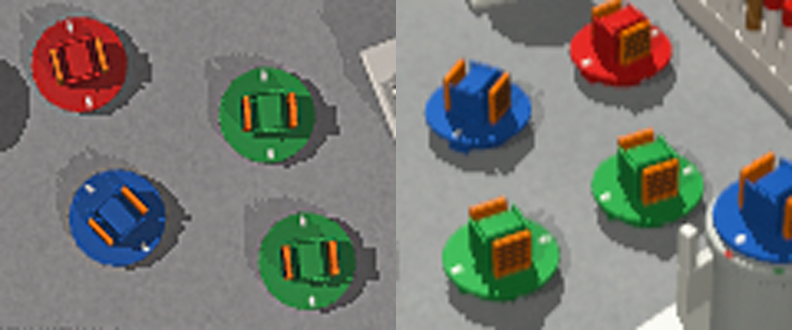

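View pics/c2.png

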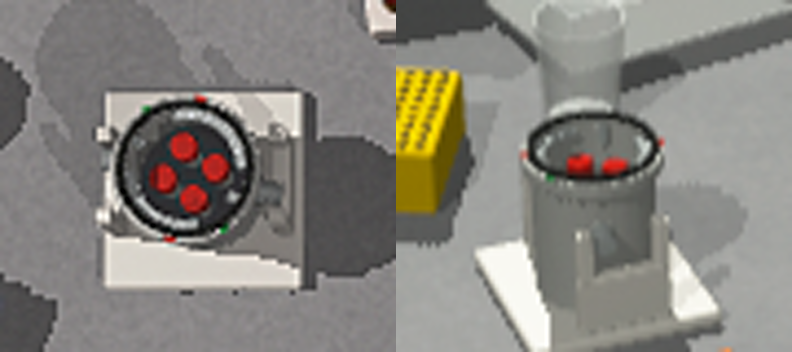

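The top view shows four caps: blue (326,271), red (314,224), green (371,239) and green (383,284). There is also the blue cap already locked on the closed bucket at (436,228). The loose blue one at (326,271) fits the description, and the crop confirms it with white marks at about (317,262) and (334,280). The open bucket is at (247,228), with green marks at about (239,214) and (256,242) and red marks at about (251,212) and (243,244). Next I refine these positions.

```bash
cat > meas.py <<'E'
from h import *
def cents(p,mask,box,minA=2):
    x0,y0,x1,y1=box; m=np.zeros(mask.shape,np.uint8); m[y0:y1,x0:x1]=mask[y0:y1,x0:x1]
    n,l,s,c=cv2.connectedComponentsWithStats(m); return [(c[i],s[i][4]) for i in range(1,n) if s[i][4]>=minA]
if __name__=="__main__":
  for n in ("top","side"):
    p=get_image(n); im=p["image"].astype(int); b,g,r=im[...,0],im[...,1],im[...,2]
    cb=(305,250,348,292) if n=="top" else (275,253,318,292)
    bb=(222,205,272,255) if n=="top" else (285,180,332,215)
    white=((b>170)&(g>170)&(r>170)).astype(np.uint8)
    orange=((r>150)&(g>50)&(g<150)&(b<80)).astype(np.uint8)
    blue=((b>90)&(b>1.5*r)&(b>1.3*g)).astype(np.uint8)
    green=((g>1.3*r)&(g>1.2*b)&(g>60)).astype(np.uint8)
    red=((r>1.6*g)&(r>1.6*b)&(r>90)).astype(np.uint8)
    for nm,m,bx,z in [("white",white,cb,.018),("orange",orange,cb,.05),("blue",blue,cb,.018),("green",green,bb,.112),("red",red,bb,.112)]:
        for c,a in cents(p,m,bx): print(n,nm,c.round(1),a,ray(p,c,z).round(4))
    pts=np.argwhere(blue[cb[1]:cb[3],cb[0]:cb[2]])[:,::-1]+[cb[0],cb[1]]
    (e)=cv2.minEnclosingCircle(pts.astype(np.float32)); print("circ",e,ray(p,e[0],.018).round(4))
E
python3 meas.py
```

```text
top white [316.5 261.5] 2 [0.4608 0.0391 0.018 ]
top orange [330.8 265.5] 17 [ 0.448  -0.0007  0.05  ]
top orange [320.  274.5] 14 [0.4226 0.0286 0.05  ]
top blue [323.1 270.1] 464 [0.4369 0.02   0.018 ]
top blue [339.  268.5] 2 [ 0.4422 -0.0248  0.018 ]
top blue [338.6 271.8] 5 [ 0.4329 -0.0238  0.018 ]
top blue [322.5 274.5] 2 [0.4244 0.0214 0.018 ]
top blue [331.2 276.2] 4 [ 0.42   -0.0033  0.018 ]
top blue [337.  274.5] 2 [ 0.4252 -0.0194  0.018 ]
top green [237.3 214.3] 3 [0.5766 0.2541 0.112 ]
top green [255.7 241.7] 3 [0.5037 0.2025 0.112 ]
top red [250. 212.] 3 [0.5836 0.2202 0.112 ]
top red [246.3 222.9] 33 [0.5538 0.2291 0.112 ]
top red [253.3 227.5] 30 [0.5417 0.2099 0.112 ]
top red [241.5 230.1] 31 [0.5341 0.2413 0.112 ]
top red [248.5 234.6] 31 [0.5224 0.2224 0.112 ]
top red [243. 244.] 3 [0.4968 0.2362 0.112 ]
circ ((325.0, 270.5), 14.705541610717773) [0.4358 0.0146 0.018 ]
side orange [287.2 260.9] 15 [0.4224 0.0284 0.05  ]
side orange [300.5 265.1] 15 [4.488e-01 4.000e-04 5.000e-02]
side blue [293.6 273.4] 455 [0.4334 0.013  0.018 ]
side green [296.3 199.7] 3 [0.5053 0.2073 0.112 ]
side red [303.6 196.6] 23 [0.5293 0.2161 0.112 ]
side red [311.3 197.2] 19 [0.5482 0.2057 0.112 ]
circ ((294.5, 273.5), 15.890348434448242) [0.4355 0.012  0.018 ]
```

```bash
cat > go.py <<'E'
import sys
from h import *
def show(tx=None,ty=None,tz=None,yawy=None):
    s=state(); M=R.from_rotvec(s["tool_rot"]).as_matrix(); t=np.array(s["tool_pos"])
    yy=np.degrees(np.arctan2(M[1,1],M[0,1]))
    print("t",round(s["clock"],2),"pos",t.round(4),"yaw_y",yy.round(2),"tilt",np.degrees(np.arccos(-M[2,2])).round(2),"q1,q6",s["joint_positions"][[0,5]].round(3),"F",s["ft_force"].round(2),"T",s["torque"].round(3),"gap",round(s["finger_gap"],4))
    if tx is not None:
        d=M.T@(np.array([tx,ty,tz])-t); print("rows d/0.05:",(d/.05).round(3))
    if yawy is not None:
        e=(yawy-yy+90)%180-90; print("turn cw+ /0.12:",(-np.radians(e)/.12).round(3), "deg ccw",e.round(2))
show(*[float(a) for a in sys.argv[1:]])
E
python3 go.py 0.4355 0.0142 0.12 -47.5
```

```text
t 1.1 pos [0.213  0.4799 0.2518] yaw_y 66.06 tilt 0.01 q1,q6 [ 1.007 -0.146] F [-0.52  0.62 -0.67] T [-0.002  0.013 -0.002] gap 0.092
rows d/0.05: [-7.846 -6.707  2.634]
turn cw+ /0.12: -9.663 deg ccw 66.44
```

Emit:
play_rows(
  targets=[-0.7, -0.6, 0, 0, 0, -0.7, -0.6, 0, 0, 0, -0.7, -0.6, 0, 0, 0, -0.7, -0.6, 0, 0, 0, -0.7, -0.6, 0, 0, 0],
)

```text
clock: 1.6
tool_pos: [0.3133, 0.27, 0.251]
tool_rot: [0.635, 3.076, 0.004]
ft_force: [1.3, 0.4, 0.5]
finger_gap: 0.092
```

Emit:
play_rows(
  targets=[-0.7, -0.6, 0, 0, 0, -0.7, -0.6, 0, 0, 0, -0.7, -0.6, 0, 0, 0, -0.7, -0.6, 0, 0, 0, -0.7, -0.6, 0, 0, 0],
)

```text
clock: 2.1
tool_pos: [0.4172, 0.054, 0.2522]
tool_rot: [0.633, 3.072, 0.008]
ft_force: [0.9, 0.8, -0.3]
finger_gap: 0.0921
```

Emit:
play_rows(
  targets=[0, 0, 0, -1, 0, 0, 0, 0, -1, 0, 0, 0, 0, -1, 0, 0, 0, 0, -1, 0, 0, 0, 0, -1, 0],
)

```text
clock: 2.6
tool_pos: [0.4202, 0.0464, 0.2524]
tool_rot: [-0.316, 3.117, 0.002]
ft_force: [-1.7, 0.0, 0.0]
finger_gap: 0.092
```

Emit:
play_rows(
  targets=[0, 0, 0, -1, 0, 0, 0, 0, -1, 0, 0, 0, 0, -1, 0, 0, 0, 0, -1, 0, 0, 0, 0, -0.6, 0],
)

```text
clock: 3.1
tool_pos: [0.4203, 0.0462, 0.2528]
tool_rot: [-1.19, 2.898, -0.003]
ft_force: [0.8, 0.6, 0.2]
finger_gap: 0.0922
```

```bash
python3 go.py 0.4355 0.0142 0.12 132.5
```

```text
t 3.1 pos [0.4203 0.0462 0.2528] yaw_y 134.64 tilt 0.54 q1,q6 [-0.074 -2.425] F [0.77 0.57 0.16] T [0.127 0.146 0.008] gap 0.0922
rows d/0.05: [ 0.255 -0.657  2.658]
turn cw+ /0.12: 0.311 deg ccw -2.14
```

Emit:
play_rows(
  targets=[0.1, -0.25, 0.7, 0.3, 0, 0.1, -0.25, 0.7, 0, 0, 0.05, -0.15, 0.7, 0, 0, 0, 0, 0.5, 0, 0, 0, 0, 0, 0, 0],
)

```text
clock: 3.6
tool_pos: [0.4379, 0.0131, 0.1212]
tool_rot: [-1.137, 2.911, -0.008]
ft_force: [0.2, 0.1, 0.4]
finger_gap: 0.0919
```

```bash
python3 go.py 0.4355 0.0142 0.048 132.5; python3 - <<'E'
from h import *
ims=[]
for n in ("top","side"):
    p=get_image(n); 
    c=proj(p,[.4355,.0142,.05]).astype(int)
    ims.append(cv2.resize(p["image"][c[1]-45:c[1]+45,c[0]-45:c[0]+45],None,fx=4.4,fy=4.4,interpolation=2))
cv2.imwrite("pics/d1.png",np.hstack(ims))
E
```

```text
t 3.6 pos [0.4379 0.0131 0.1212] yaw_y 132.67 tilt 1.01 q1,q6 [-0.148 -2.467] F [0.16 0.08 0.35] T [ 0.113  0.045 -0.017] gap 0.0919
rows d/0.05: [0.04  0.064 1.464]
turn cw+ /0.12: 0.025 deg ccw -0.17
```

View pics/d1.png

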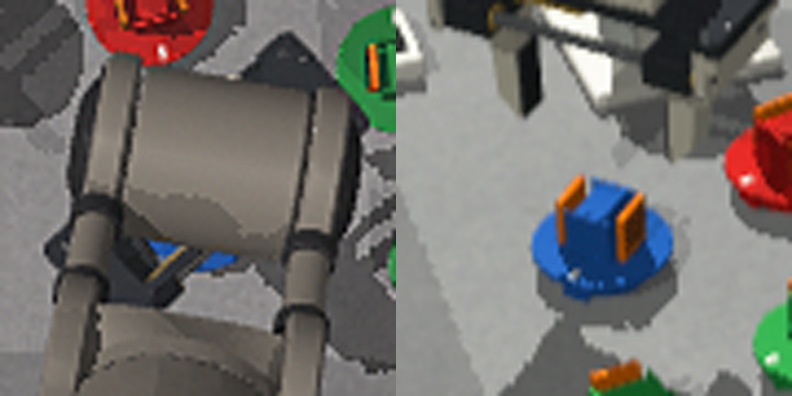

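The loose blue cap sits between the open fingers in the side view, with the jaws aligned to the tabs. I descend slowly and watch the tilt.

Emit:
play_rows(
  targets=[0, 0, 0, 0, 0],
)

```text
clock: 3.8
tool_pos: [0.4405, 0.0131, 0.1253]
tool_rot: [-1.136, 2.904, -0.014]
ft_force: [0.5, 0.2, 1.1]
finger_gap: 0.0918
```

```bash
python3 go.py 0.4355 0.0142 0.048 132.5
```

```text
t 3.8 pos [0.4405 0.0131 0.1253] yaw_y 132.72 tilt 1.43 q1,q6 [-0.147 -2.467] F [0.54 0.21 1.14] T [ 0.058  0.079 -0.014] gap 0.0918
rows d/0.05: [0.088 0.11  1.543]
turn cw+ /0.12: 0.032 deg ccw -0.22
```

Emit:
play_rows(
  targets=[0, 0, 0, 0, 0, 0, 0, 0, 0, 0],
)

```text
clock: 4.0
tool_pos: [0.4419, 0.0132, 0.1278]
tool_rot: [-1.135, 2.899, -0.018]
ft_force: [0.7, 0.0, -0.4]
finger_gap: 0.0919
```

```bash
python3 go.py 0.4355 0.0142 0.048 132.5
```

```text
t 4.0 pos [0.4419 0.0132 0.1278] yaw_y 132.75 tilt 1.72 q1,q6 [-0.147 -2.467] F [ 0.69  0.02 -0.42] T [ 0.122  0.07  -0.007] gap 0.0919
rows d/0.05: [0.116 0.135 1.592]
turn cw+ /0.12: 0.036 deg ccw -0.25
```

```bash
python3 - <<'E'
from h import *
for i in range(6):
    s=state(); M=R.from_rotvec(s["tool_rot"]).as_matrix()
    print(s["clock"],s["tool_pos"].round(4),M[:,2].round(4),s["joint_positions"].round(4),s["qd"].round(4)); get_image("side")
E
```

```text
4.0 [0.4419 0.0132 0.1278] [ 3.000e-02 -3.000e-04 -9.995e-01] [-0.1466  0.3347  1.9366  0.0054  0.8405 -2.4672] [ 0.003  -0.0192 -0.0097  0.0004  0.0067  0.0004]
4.05 [0.442  0.0132 0.1278] [ 3.020e-02 -4.000e-04 -9.995e-01] [-0.1465  0.3347  1.9366  0.0054  0.8404 -2.4672] [-0.0007  0.0101  0.0056  0.001  -0.0053 -0.0006]
4.1 [0.4418 0.0132 0.1275] [ 2.960e-02 -3.000e-04 -9.996e-01] [-0.1466  0.3351  1.9369  0.0054  0.8402 -2.4672] [-0.0002  0.0103  0.0077 -0.0001 -0.003   0.0014]
4.15 [0.4416 0.0132 0.1273] [ 2.900e-02 -2.000e-04 -9.996e-01] [-0.1467  0.3356  1.9372  0.0054  0.8401 -2.4673] [-0.0028  0.0061  0.0064  0.0002 -0.002  -0.0012]
4.2 [0.4414 0.0132 0.1271] [ 2.840e-02 -1.000e-04 -9.996e-01] [-0.1468  0.3359  1.9375  0.0054  0.84   -2.4673] [-0.0001  0.0061  0.0034  0.0016 -0.0016 -0.0003]
4.25 [0.4413 0.0132 0.1269] [ 2.810e-02 -1.000e-04 -9.996e-01] [-0.1468  0.3362  1.9376  0.0054  0.84   -2.4673] [-0.0004  0.0075  0.0012  0.     -0.0029 -0.0002]
```

Emit:
play_rows(
  targets=[0, 0, -0.8, 0, 0, 0, 0, -0.8, 0, 0],
)

```text
clock: 4.5
tool_pos: [0.4361, 0.0135, 0.204]
tool_rot: [-1.139, 2.912, -0.006]
ft_force: [0.7, 0.5, -0.3]
finger_gap: 0.092
```

```bash
cat > st.py <<'E'
from h import *
import sys
for i in range(int(sys.argv[1])):
    s=state(); M=R.from_rotvec(s["tool_rot"]).as_matrix()
    print(round(s["clock"],2),s["tool_pos"].round(4),M[:,2].round(4),s["ft_force"].round(1)); get_image("side")
E
python3 st.py 6
```

```text
4.5 [0.4361 0.0135 0.204 ] [ 0.0152  0.0018 -0.9999] [ 0.7  0.5 -0.3]
4.55 [0.4387 0.0132 0.21  ] [ 2.510e-02  3.000e-04 -9.997e-01] [1.4 1.1 4.1]
4.6 [0.439  0.0131 0.2077] [ 2.620e-02  2.000e-04 -9.997e-01] [ 0.9  0.3 -0.6]
4.65 [0.4379 0.0133 0.2055] [ 2.300e-02  7.000e-04 -9.997e-01] [ 0.4 -0.5  0.2]
4.7 [0.437  0.0134 0.204 ] [ 0.0198  0.0012 -0.9998] [-1.2 -0.1 -0.3]
4.75 [0.4363 0.0135 0.2031] [ 0.0175  0.0015 -0.9998] [-1.4 -0.5 -0.8]
```

```bash
python3 st.py 5
```

```text
4.8 [0.4361 0.0135 0.2026] [ 0.0161  0.0017 -0.9999] [-0.6  0.2 -0.1]
4.85 [0.436  0.0135 0.2024] [ 0.0155  0.0018 -0.9999] [-0.  0. -1.]
4.9 [0.4361 0.0135 0.2024] [ 0.0155  0.0018 -0.9999] [0.1 0.5 0.2]
4.95 [0.4362 0.0135 0.2025] [ 0.0157  0.0017 -0.9999] [ 0.3 -0.6  0.5]
5.0 [0.4363 0.0135 0.2027] [ 0.016   0.0017 -0.9999] [-0.1  0.2 -0.7]
```

Emit:
play_rows(
  targets=[0, 0, -0.6, 0, 0, 0, 0, -0.6, 0, 0, 0, 0, 0, 0, 0],
)

```text
clock: 5.35
tool_pos: [0.4347, 0.0134, 0.2625]
tool_rot: [-1.14, 2.916, -0.002]
ft_force: [-0.4, 0.5, -0.5]
finger_gap: 0.0913
```

```bash
python3 st.py 6
```

```text
5.35 [0.4347 0.0134 0.2625] [ 0.0108  0.0025 -0.9999] [-0.4  0.5 -0.5]
5.4 [0.4338 0.0135 0.2608] [ 0.0078  0.0029 -1.    ] [-0.6  0.2 -0.9]
5.45 [0.4332 0.0136 0.2596] [ 0.0056  0.0033 -1.    ] [-0.3 -0.6 -0.4]
5.5 [0.4327 0.0137 0.259 ] [ 0.004   0.0036 -1.    ] [ 0.3 -0.4 -0.2]
5.55 [0.4326 0.0137 0.2587] [ 0.0033  0.0036 -1.    ] [ 0.1  0.6 -0.3]
5.6 [0.4326 0.0137 0.2587] [ 0.003   0.0037 -1.    ] [-1.2  0.5 -0. ]
```

Emit:
play_rows(
  targets=[0, 0, 1, 0, 0],
)

```text
clock: 5.75
tool_pos: [0.4364, 0.0134, 0.2132]
tool_rot: [-1.139, 2.912, -0.006]
ft_force: [1.6, 0.3, -0.5]
finger_gap: 0.0915
```

```bash
python3 st.py 5;python3 go.py 0.4355 0.0142 0.048 132.5
```

```text
5.75 [0.4364 0.0134 0.2132] [ 0.0147  0.0019 -0.9999] [ 1.6  0.3 -0.5]
5.8 [0.4299 0.0143 0.203 ] [-0.0045  0.0048 -1.    ] [-5.5  0.9 -7.6]
5.85 [0.4293 0.0144 0.2052] [-0.008   0.0053 -1.    ] [-0.8  0.4  0.2]
5.9 [0.4309 0.0141 0.2078] [-0.0041  0.0047 -1.    ] [-0.6 -0.4 -0.7]
5.95 [0.4324 0.0139 0.2096] [ 3.0e-04  4.1e-03 -1.0e+00] [0.9 0.9 0.6]
t 6.0 pos [0.4333 0.0138 0.2107] yaw_y 132.72 tilt 0.28 q1,q6 [-0.148 -2.467] F [ 0.52 -0.39  0.9 ] T [ 0.071  0.028 -0.01 ] gap 0.0913
rows d/0.05: [-0.022 -0.026  3.254]
turn cw+ /0.12: 0.032 deg ccw -0.22
```

Emit:
play_rows(
  targets=[0, 0, 1, 0, 0],
)

```text
clock: 6.1
tool_pos: [0.4389, 0.0132, 0.1662]
tool_rot: [-1.138, 2.909, -0.009]
ft_force: [2.1, 0.8, -1.2]
finger_gap: 0.0916
```

```bash
python3 st.py 6|tail -1
```

```text
6.35 [0.4345 0.0138 0.1627] [ 0.0056  0.0033 -1.    ] [-0.9 -0.1 -0. ]
```

Emit:
play_rows(
  targets=[0, 0, 1, 0, 0],
)

```text
clock: 6.5
tool_pos: [0.4408, 0.0132, 0.1186]
tool_rot: [-1.137, 2.906, -0.012]
ft_force: [1.2, -0.9, -0.5]
finger_gap: 0.0916
```

```bash
python3 st.py 7|tail -1; python3 go.py 0.4355 0.0142 0.048 132.5
```

```text
6.8 [0.4363 0.0138 0.115 ] [ 0.0098  0.0026 -0.9999] [0.1 0.4 0.1]
t 6.85 pos [0.4363 0.0138 0.1149] yaw_y 132.73 tilt 0.6 q1,q6 [-0.147 -2.467] F [-0.59 -0.06  0.24] T [0.075 0.084 0.018] gap 0.0917
rows d/0.05: [0.019 0.023 1.338]
turn cw+ /0.12: 0.033 deg ccw -0.23
```

Emit:
play_rows(
  targets=[0, 0, 0.7, 0, 0],
)

```text
clock: 6.95
tool_pos: [0.4405, 0.0134, 0.084]
tool_rot: [-1.137, 2.907, -0.011]
ft_force: [0.6, 0.4, -1.3]
finger_gap: 0.0916
```

```bash
python3 st.py 6|tail -1;  python3 go.py 0.4355 0.0142 0.048 132.5
```

```text
7.2 [0.4372 0.0139 0.0812] [ 0.0113  0.0024 -0.9999] [0.5 0.9 0.4]
t 7.25 pos [0.4374 0.0138 0.0813] yaw_y 132.73 tilt 0.71 q1,q6 [-0.147 -2.468] F [-0.03 -0.39 -0.62] T [ 0.073  0.047 -0.07 ] gap 0.0918
rows d/0.05: [0.029 0.036 0.666]
turn cw+ /0.12: 0.034 deg ccw -0.23
```

Emit:
play_rows(
  targets=[0.03, 0.03, 0.45, 0.03, 0],
)

```text
clock: 7.35
tool_pos: [0.4383, 0.0136, 0.0616]
tool_rot: [-1.133, 2.91, -0.009]
ft_force: [-0.1, -0.5, -0.6]
finger_gap: 0.0916
```

```bash
python3 st.py 5|tail -1;  python3 go.py 0.4355 0.0142 0.048 132.5
```

```text
7.55 [0.4358 0.0139 0.0596] [ 0.0122  0.0023 -0.9999] [ 0.2  0.9 -0.4]
t 7.6 pos [0.4361 0.0139 0.0598] yaw_y 132.53 tilt 0.76 q1,q6 [-0.147 -2.465] F [-0.17 -0.85  0.32] T [0.06  0.066 0.004] gap 0.0918
rows d/0.05: [0.006 0.014 0.235]
turn cw+ /0.12: 0.004 deg ccw -0.03
```

Emit:
play_rows(
  targets=[0, 0.01, 0.23, 0, 0],
)

```text
clock: 7.7
tool_pos: [0.4374, 0.0141, 0.05]
tool_rot: [-1.134, 2.912, -0.007]
ft_force: [0.3, -0.0, -0.7]
finger_gap: 0.0917
```

```bash
python3 st.py 5|tail -1
```

```text
7.9 [0.4361 0.0142 0.0489] [ 0.0136  0.0021 -0.9999] [ 0.  -0.2 -0. ]
```

Emit:
play_rows(
  targets=[0, 0, 0, 0, 1],
)

```text
clock: 8.05
tool_pos: [0.4365, 0.0142, 0.0495]
tool_rot: [-1.134, 2.914, -0.005]
ft_force: [0.7, 0.5, -0.6]
finger_gap: 0.087
```

```bash
python3 st.py 8|tail -2;  python3 go.py 0.4355 0.0142 0.048 132.5
```

```text
8.35 [0.4362 0.0142 0.049 ] [ 0.014   0.002  -0.9999] [ 0.1 -0.3  0.4]
8.4 [0.4362 0.0142 0.049 ] [ 0.0139  0.002  -0.9999] [ 0.2  0.4 -0.8]
t 8.45 pos [0.4362 0.0142 0.0489] yaw_y 132.53 tilt 0.8 q1,q6 [-0.146 -2.465] F [0.53 0.33 0.61] T [0.071 0.068 0.008] gap 0.0559
rows d/0.05: [0.011 0.009 0.019]
turn cw+ /0.12: 0.005 deg ccw -0.03
```

```bash
python3 st.py 12|tail -1;  python3 go.py 0.4355 0.0142 0.1 132.5;  python3 - <<'E'
from h import *
ims=[]
p=get_image("side"); c=proj(p,[.4355,.0142,.05]).astype(int)
cv2.imwrite("pics/d2.png",cv2.resize(p["image"][c[1]-45:c[1]+45,c[0]-45:c[0]+45],None,fx=5,fy=5,interpolation=2))
E
```

```text
9.0 [0.4363 0.0142 0.0493] [ 0.0142  0.002  -0.9999] [-1.6  0.5  5.8]
t 9.05 pos [0.4362 0.0142 0.0492] yaw_y 132.54 tilt 0.82 q1,q6 [-0.146 -2.465] F [-0.9   0.07  6.06] T [0.1   0.338 0.082] gap 0.0315
rows d/0.05: [-0.000e+00  1.000e-03 -1.015e+00]
turn cw+ /0.12: 0.007 deg ccw -0.04
```

View pics/d2.png

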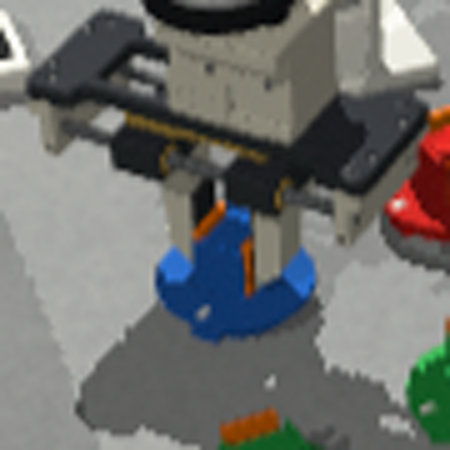

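Emit:
play_rows(
  targets=[0, 0, -0.6, 0, 1],
)

```text
clock: 9.2
tool_pos: [0.4336, 0.0144, 0.0771]
tool_rot: [-1.137, 2.92, 0.0]
ft_force: [0.6, 0.4, -1.1]
finger_gap: 0.0313
```

```bash
python3 st.py 5|tail -2
```

```text
9.35 [0.4367 0.0141 0.0801] [ 0.0172  0.0015 -0.9999] [ 0.8 -0.3 -1.3]
9.4 [0.436  0.0142 0.0793] [ 0.0153  0.0018 -0.9999] [ 0.6  0.8 -1.7]
```

Emit:
play_rows(
  targets=[0, 0, -1, 0, 1],
)

```text
clock: 9.55
tool_pos: [0.4308, 0.0146, 0.1233]
tool_rot: [-1.139, 2.928, 0.007]
ft_force: [1.6, -0.4, -1.4]
finger_gap: 0.0316
```

```bash
python3 st.py 6|tail -2
```

```text
9.75 [0.4349 0.0141 0.1286] [ 0.0146  0.0019 -0.9999] [-0.2  0.  -1.1]
9.8 [0.4342 0.0142 0.128 ] [ 0.0126  0.0022 -0.9999] [ 0.5  0.6 -1.7]
```

Emit:
play_rows(
  targets=[0, 0, -1, 0, 1],
)

```text
clock: 9.95
tool_pos: [0.4294, 0.0146, 0.1722]
tool_rot: [1.139, -2.926, -0.009]
ft_force: [1.0, 0.8, -1.2]
finger_gap: 0.0316
```

```bash
python3 st.py 6|tail -2; python3 go.py 0.540 0.228 0.2 125
```

```text
10.15 [0.4333 0.0141 0.1771] [ 0.0117  0.0024 -0.9999] [ 0.8  0.5 -2.1]
10.2 [0.4326 0.0142 0.1764] [ 0.0096  0.0027 -1.    ] [ 0.2 -0.5 -0.7]
t 10.25 pos [0.4324 0.0143 0.1761] yaw_y 132.54 tilt 0.52 q1,q6 [-0.147 -2.463] F [-0.03 -1.03 -0.45] T [ 0.065  0.085 -0.033] gap 0.0312
rows d/0.05: [-4.48   1.693 -0.447]
turn cw+ /0.12: 1.096 deg ccw -7.54
```

Emit:
play_rows(
  targets=[-0.6, 0.2, -0.5, 0, 1],
)

```text
clock: 10.35
tool_pos: [0.4441, 0.0406, 0.1976]
tool_rot: [1.135, -2.929, -0.005]
ft_force: [0.5, 0.5, -2.5]
finger_gap: 0.0315
```

```bash
python3 st.py 5|tail -1
```

```text
10.55 [0.447  0.0421 0.2002] [ 0.0067  0.0028 -1.    ] [-0.6  0.3 -2.4]
```

Emit:
play_rows(
  targets=[-0.9, 0.35, 0, 0, 1],
)

```text
clock: 10.7
tool_pos: [0.4662, 0.0818, 0.1989]
tool_rot: [-1.132, 2.929, 0.0]
ft_force: [-0.1, 0.1, -0.3]
finger_gap: 0.0309
```

```bash
python3 st.py 5|tail -1
```

```text
10.9 [0.467  0.0852 0.1988] [ 0.0027  0.0024 -1.    ] [ 0.6 -0.1 -2.1]
```

Emit:
play_rows(
  targets=[-0.9, 0.35, 0, 0, 1],
)

```text
clock: 11.05
tool_pos: [0.4866, 0.1242, 0.1986]
tool_rot: [1.133, -2.93, 0.0]
ft_force: [1.1, 0.1, -1.5]
finger_gap: 0.0313
```

```bash
python3 st.py 5|tail -1
```

```text
11.25 [0.4876 0.1276 0.1985] [ 0.0015  0.0018 -1.    ] [-0.6 -0.6 -1.8]
```

Emit:
play_rows(
  targets=[-0.9, 0.35, 0, 0, 1],
)

```text
clock: 11.4
tool_pos: [0.5071, 0.1663, 0.1985]
tool_rot: [1.132, -2.928, 0.0]
ft_force: [0.6, -0.3, -0.6]
finger_gap: 0.0314
```

```bash
python3 st.py 6|tail -1; python3 go.py 0.540 0.228 0.2 125
```

```text
11.65 [0.5081 0.1695 0.1985] [ 2.0e-04  1.1e-03 -1.0e+00] [-0.2 -0.1 -2.2]
t 11.7 pos [0.5081 0.1693 0.1986] yaw_y 132.55 tilt 0.07 q1,q6 [ 0.178 -2.136] F [-0.61 -1.14 -1.4 ] T [ 0.01   0.078 -0.022] gap 0.0314
rows d/0.05: [-1.264  0.434 -0.026]
turn cw+ /0.12: 1.098 deg ccw -7.55
```

```bash
python3 - <<'E'
from h import *
ims=[]
for n in ("top","side"):
    p=get_image(n); im=p["image"]
    c=proj(p,[.525,.2,.14]).astype(int)
    cr=im[c[1]-50:c[1]+50,c[0]-50:c[0]+50]; ims.append(cv2.resize(cr,None,fx=4,fy=4,interpolation=2))
    for l in ["cap","cap_grip","cap_lug","bucket","bucket_mouth","bucket_seal","bucket_entry","bucket_lock"]:
        for d in pinpoint(p,l)[:4]:
            X=w(p,d["position"])
            if np.hypot(X[0]-.525,X[1]-.2)<.09: print(n,l,round(d["score"],2),X.round(4))
cv2.imwrite("pics/e1.png",np.hstack(ims))
E
```

```text
top cap 0.48 [0.5086 0.1679 0.147 ]
top cap_grip 0.6 [0.509  0.1694 0.1871]
top bucket 0.57 [0.5393 0.2267 0.0143]
top bucket_lock 0.48 [0.5077 0.1696 0.185 ]
side cap 0.95 [0.5115 0.1691 0.1486]
side cap_grip 0.91 [0.5111 0.171  0.1897]
side cap_lug 0.77 [0.5349 0.1949 0.153 ]
side bucket 0.74 [0.5322 0.229  0.0137]
side bucket_mouth 0.86 [0.5395 0.2298 0.1136]
side bucket_seal 0.66 [0.5428 0.2298 0.1188]
side bucket_entry 0.75 [0.5783 0.2562 0.1121]
side bucket_lock 0.64 [0.5842 0.2204 0.1143]
```

View pics/e1.png

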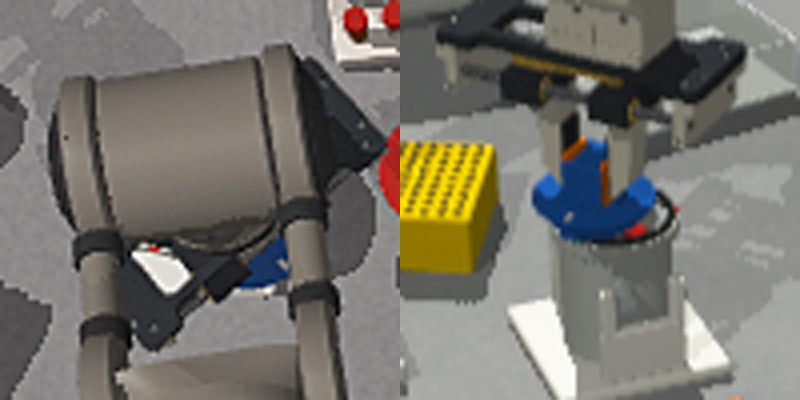

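```bash
cat > ring.py <<'E'
from h import *
from scipy.optimize import minimize
import json
def fit(p,img,z,rin,rout,x0):
    g=cv2.GaussianBlur(img,(0,0),0.7).astype(float).max(axis=2)
    a=np.linspace(0,2*np.pi,180,endpoint=False)
    def samp(c,r):
        P=np.array([proj(p,[c[0]+r*np.cos(t),c[1]+r*np.sin(t),z]) for t in a])
        return cv2.remap(g.astype(np.float32),P[:,0].astype(np.float32)[None],P[:,1].astype(np.float32)[None],cv2.INTER_LINEAR)[0]
    def cost(c):
        # edge at rout: inside dark outside bright
        return np.mean(np.clip(samp(c,rout-.002),0,150))-np.mean(np.clip(samp(c,rout+.002),0,150))
    best=min(((cost((x0[0]+i*.001,x0[1]+j*.001)),i,j) for i in range(-8,9) for j in range(-8,9)))
    return best,x0[0]+best[1]*.001,x0[1]+best[2]*.001
for n in("top","side"):
    p=get_image(n); im=cv2.imread(f"pics/{n}0.png")
    print(n,[ (z,fit(p,im,z,.0375,.042,(.5402,.2283))) for z in (.112,.116)])
E
python3 ring.py
```

```text
top [(0.112, ((np.float32(-69.742905), 1, 0), 0.5412, 0.2283)), (0.116, ((np.float32(-71.181015), 0, -1), 0.5402, 0.2273))]
side [(0.112, ((np.float32(-38.87954), 2, 4), 0.5422, 0.2323)), (0.116, ((np.float32(-40.100075), 0, -2), 0.5402, 0.2263))]
```

Emit:
play_rows(
  targets=[-0.65, 0.22, 0, 0.55, 1],
)

```text
clock: 12.8
tool_pos: [0.5243, 0.1986, 0.1989]
tool_rot: [1.039, -2.965, -0.0]
ft_force: [0.7, 0.4, -1.6]
finger_gap: 0.0312
```

```bash
python3 st.py 6|tail -1; python3 go.py 0.541 0.228 0.19 125
```

```text
13.05 [0.5248 0.2005 0.1985] [ 5.0e-04  1.2e-03 -1.0e+00] [-0.4  0.4 -1.3]
t 13.1 pos [0.5248 0.2002 0.1986] yaw_y 128.85 tilt 0.08 q1,q6 [ 0.227 -2.022] F [ 0.01  0.74 -1.82] T [ 0.069  0.077 -0.033] gap 0.0314
rows d/0.05: [-0.601  0.229  0.173]
turn cw+ /0.12: 0.561 deg ccw -3.85
```

Emit:
play_rows(
  targets=[-0.6, 0.22, 0.15, 0.57, 1],
)

```text
clock: 13.2
tool_pos: [0.5407, 0.2253, 0.1923]
tool_rot: [-0.938, 2.998, -0.0]
ft_force: [0.9, -0.3, -1.0]
finger_gap: 0.0316
```

```bash
python3 st.py 7|tail -1; python3 go.py 0.541 0.228 0.18 125;  python3 - <<'E'
from h import *
ims=[]
for n in ("top","side"):
    p=get_image(n); im=p["image"]
    c=proj(p,[.54,.228,.13]).astype(int)
    cr=im[c[1]-40:c[1]+40,c[0]-40:c[0]+40]; ims.append(cv2.resize(cr,None,fx=5,fy=5,interpolation=2))
    for l in ["cap","cap_grip","cap_lug","bucket","bucket_mouth","bucket_seal","bucket_entry","bucket_lock"]:
        for d in pinpoint(p,l)[:4]:
            X=w(p,d["position"])
            if np.hypot(X[0]-.54,X[1]-.228)<.08: print(n,l,round(d["score"],2),X.round(4))
cv2.imwrite("pics/e2.png",np.hstack(ims))
E
```

```text
13.5 [0.5408 0.2269 0.1912] [ 1.e-04  8.e-04 -1.e+00] [-0.7 -0.7 -1.2]
t 13.55 pos [0.5409 0.2269 0.1913] yaw_y 124.93 tilt 0.06 q1,q6 [ 0.266 -1.915] F [ 0.34 -0.18 -0.32] T [ 0.067 -0.001 -0.054] gap 0.0312
rows d/0.05: [-0.014  0.017  0.227]
turn cw+ /0.12: -0.01 deg ccw 0.07
top cap 0.45 [0.5407 0.2257 0.1399]
top cap_grip 0.53 [0.5434 0.2261 0.1768]
top bucket 0.61 [0.5388 0.228  0.015 ]
top bucket_mouth 0.57 [0.539  0.2291 0.1113]
top bucket_seal 0.66 [0.5397 0.2246 0.1197]
side cap 0.58 [0.54   0.2287 0.1392]
side cap_grip 0.8 [0.5424 0.2266 0.1813]
side cap_lug 0.93 [0.5689 0.2484 0.1457]
side bucket 0.67 [0.5374 0.23   0.0178]
side bucket_mouth 0.64 [0.5428 0.2268 0.1146]
side bucket_seal 0.67 [0.545  0.2322 0.1158]
side bucket_entry 0.88 [0.5726 0.2529 0.1141]
side bucket_lock 0.82 [0.5858 0.2223 0.1165]
```

View pics/e2.png

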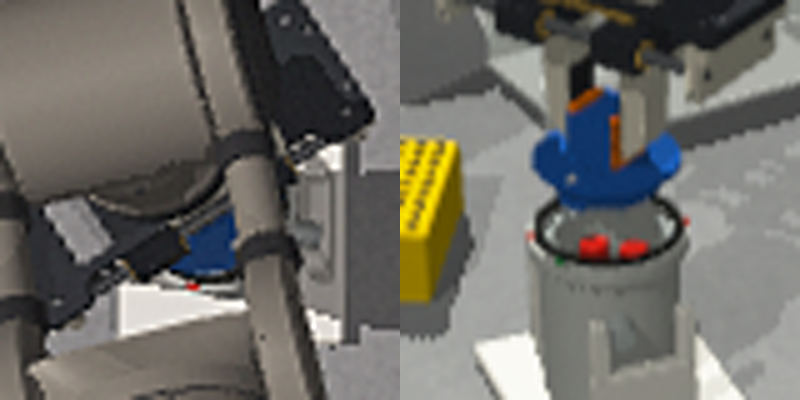

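```bash
python3 - <<'E'
from h import *
p=get_image("side"); im=p["image"].astype(int)
t=state()["tool_pos"]; zc=t[2]-.049
a=np.linspace(0,2*np.pi,200)
def ext(c,r,z):
    P=np.array([proj(p,[c[0]+r*np.cos(u),c[1]+r*np.sin(u),z]) for u in a]); return P.min(0).round(2),P.max(0).round(2)
C=(.5402,.2273)
print("pred cap fl",ext(C,.0415,zc+.018),ext(C,.0415,zc+.014)); print("collar",ext(C,.046,.112),"seal",ext(C,.042,.116),ext(C,.042,.112))
b,g,r=im[...,0],im[...,1],im[...,2]
m=((b>60)&(b>1.4*r)&(b>1.25*g)); 
u,v=proj(p,[.54,.227,.15]).astype(int)
ys,xs=np.nonzero(m[v-40:v+40,u-40:u+40]); print("blue ext",xs.min()+u-40,xs.max()+u-40,ys.max()+v-40)
for row in range(v-12,v+8):
    x=np.nonzero(m[row,u-40:u+40])[0]
    if len(x): print(row,x.min()+u-40,x.max()+u-40)
# collar rows
for row in range(v+8,v+32,3): print(row, im[row,u-26:u+28].max(1))
E
```

```text
pred cap fl (array([290.58, 171.6 ]), array([320.75, 186.44])) (array([290.64, 172.86]), array([320.76, 187.73]))
collar (array([289.63, 185.68]), array([322.49, 202.55])) seal (array([291.  , 185.16]), array([321.05, 200.54])) (array([291.06, 186.38]), array([321.06, 201.79]))
blue ext 292 320 189
170 301 308
171 298 306
172 298 306
173 298 306
174 295 318
175 294 319
176 293 320
177 292 320
178 292 320
179 292 320
180 292 320
181 292 320
182 292 319
183 293 318
184 294 317
185 296 316
186 297 315
187 297 314
188 297 312
189 298 309
190 [143 144 144 142 157 162 164 165 165 166 166 167 167 101  37  30  74  88
 106 102 138 102  94  90  91  87  92  88  92  88  86  86  92  94  93  92
  90  89  90  59  27  65 152 171 171 171 170 171 171 172 163 149 148 146]
193 [146 145 145 142 165 168 167 167 166 163 163 193 180  46  66 111 162 113
  89  92  90  92  93 105 106 113 109  93  93  93  94  92  93  93  94  91
  90  87 142 183 157  36  58 177 173 170 168 169 172 173 172 164 163 150]
196 [ 69 143 142 164 164 164 165 165 165 165 165 149 202  67  32  71 120 111
  90  92  92  91 198 200 200 222 22
[... 531 characters left out ...]
148 147 145 144 145 144 144]
205 [164 164 165 166 164 163 164 165 166 166 166 156 141 133 108 114 116 118
 119 114  97 120 101 122 103 101 107 107 105 100 100  97  95  95  94  93
  91  92  90  89  90  85 141 144 143 144 141 142 144 146 146 146 146 148]
208 [167 167 167 165 166 166 165 164 164 164 167 158 142 138 108 112 115 116
 118 120 122 123 122 123 122 122 119 118 115 114 113 112 110 109 107 104
 102 101  95  92  89 107 144 147 137 144 144 143 144 144 144 144 143 144]
211 [167 166 167 166 164 163 161 163 166 166 166 165 134 137 113 112 114 116
 119 119 123 121 122 122 122 122 116 117 121 119 112 101 104 109 107 104
 102 100  96  92  99 133 149 141 139 141 142 142 143 145 144 141 141 141]
```

Emit:
play_rows(
  targets=[0, 0.02, 0.3, 0, 1],
)

```text
clock: 14.6
tool_pos: [0.5419, 0.2288, 0.1779]
tool_rot: [-0.941, 2.992, 0.001]
ft_force: [-0.0, 0.5, -1.8]
finger_gap: 0.0314
```

```bash
python3 st.py 6|tail -1; python3 go.py 0.541 0.2277 0.168 125
```

```text
14.85 [0.5409 0.2285 0.1765] [ 9.0e-04  1.3e-03 -1.0e+00] [ 0.6  0.5 -1.4]
t 14.9 pos [0.541  0.2285 0.1767] yaw_y 124.94 tilt 0.11 q1,q6 [ 0.269 -1.912] F [ 0.19  0.13 -1.54] T [ 0.014  0.02  -0.004] gap 0.0313
rows d/0.05: [ 0.009 -0.014  0.174]
turn cw+ /0.12: -0.009 deg ccw 0.06
```

Emit:
play_rows(
  targets=[0, -0.015, 0.18, 0, 1],
)

```text
clock: 15.0
tool_pos: [0.5424, 0.2282, 0.1691]
tool_rot: [-0.942, 2.992, 0.001]
ft_force: [0.4, -0.5, -1.3]
finger_gap: 0.0314
```

```bash
python3 st.py 5|tail -1; python3 go.py 0.541 0.2277 0.163 125;  python3 - <<'E'
from h import *
p=get_image("side"); im=p["image"]
c=proj(p,[.54,.228,.13]).astype(int)
cv2.imwrite("pics/e3.png",cv2.resize(im[c[1]-40:c[1]+40,c[0]-40:c[0]+40],None,fx=6,fy=6,interpolation=2))
E
```

```text
15.2 [0.5413 0.2278 0.1674] [ 7.0e-04  1.3e-03 -1.0e+00] [-0.4 -0.1 -1.7]
t 15.25 pos [0.5414 0.2279 0.1676] yaw_y 124.93 tilt 0.1 q1,q6 [ 0.267 -1.914] F [ 0.02 -0.12 -2.12] T [ 0.051  0.079 -0.064] gap 0.0313
rows d/0.05: [0.009 0.002 0.092]
turn cw+ /0.12: -0.01 deg ccw 0.07
```

View pics/e3.png

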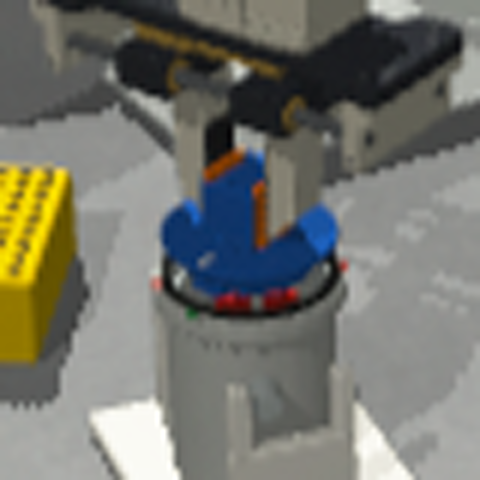

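Emit:
play_rows(
  targets=[0.01, 0, 0.1, 0, 1],
)

```text
clock: 15.4
tool_pos: [0.5416, 0.2278, 0.1634]
tool_rot: [-0.942, 2.993, 0.001]
ft_force: [-0.6, -0.4, -1.5]
finger_gap: 0.0315
```

```bash
python3 st.py 4|tail -2; python3 go.py 0.541 0.2277 0.158 125
```

```text
15.5 [0.5407 0.2275 0.1621] [ 3.0e-04  1.2e-03 -1.0e+00] [-0.2  0.3 -2. ]
15.55 [0.5408 0.2276 0.1623] [ 5.0e-04  1.3e-03 -1.0e+00] [-0.   0.5 -1. ]
t 15.6 pos [0.541  0.2276 0.1626] yaw_y 124.94 tilt 0.1 q1,q6 [ 0.267 -1.914] F [-0.41  0.41 -0.05] T [0.098 0.051 0.013] gap 0.0317
rows d/0.05: [-0.002  0.001  0.091]
turn cw+ /0.12: -0.009 deg ccw 0.06
```

Emit:
play_rows(
  targets=[0, 0, 0.08, 0, 1],
)

```text
clock: 15.7
tool_pos: [0.5414, 0.2278, 0.159]
tool_rot: [-0.942, 2.994, 0.002]
ft_force: [0.1, 1.4, -1.5]
finger_gap: 0.0313
```

```bash
python3 st.py 4; python3 go.py 0.541 0.2277 0.155 125
```

```text
15.7 [0.5414 0.2278 0.159 ] [ 0.0023  0.0018 -1.    ] [ 0.1  1.4 -1.5]
15.75 [0.5408 0.2276 0.1579] [ 6.0e-04  1.3e-03 -1.0e+00] [-1.  -0.3 -2.4]
15.8 [0.5406 0.2275 0.158 ] [ 0.      0.0011 -1.    ] [ 0.8  0.1 -2. ]
15.85 [0.5408 0.2276 0.1582] [ 3.0e-04  1.2e-03 -1.0e+00] [ 0.7  0.3 -0.4]
t 15.9 pos [0.5409 0.2276 0.1584] yaw_y 124.94 tilt 0.09 q1,q6 [ 0.267 -1.914] F [ 0.23 -0.19 -1.25] T [ 0.061  0.05  -0.036] gap 0.0316
rows d/0.05: [-0.003  0.     0.068]
turn cw+ /0.12: -0.009 deg ccw 0.06
```

Emit:
play_rows(
  targets=[0, 0, 0.07, 0, 1],
)

```text
clock: 16.0
tool_pos: [0.5412, 0.2277, 0.1553]
tool_rot: [-0.942, 2.995, 0.002]
ft_force: [-0.6, -0.3, -1.3]
finger_gap: 0.0314
```

```bash
python3 st.py 4; python3 go.py 0.541 0.2277 0.151 125
```

```text
16.0 [0.5412 0.2277 0.1553] [ 0.0018  0.0016 -1.    ] [-0.6 -0.3 -1.3]
16.05 [0.5408 0.2276 0.1543] [ 3.0e-04  1.2e-03 -1.0e+00] [-1.3 -1.3 -2.5]
16.1 [0.5406 0.2275 0.1544] [-2.e-04  1.e-03 -1.e+00] [-0.   0.3 -1.2]
16.15 [0.5407 0.2276 0.1546] [ 1.0e-04  1.1e-03 -1.0e+00] [ 0.6 -0.5 -1.7]
t 16.2 pos [0.5408 0.2276 0.1547] yaw_y 124.93 tilt 0.07 q1,q6 [ 0.267 -1.914] F [-0.03  0.01 -0.95] T [ 0.082  0.077 -0.026] gap 0.0316
rows d/0.05: [-0.005 -0.     0.075]
turn cw+ /0.12: -0.01 deg ccw 0.07
```

Emit:
play_rows(
  targets=[0, 0, 0.06, 0, 1],
)

```text
clock: 16.3
tool_pos: [0.5411, 0.2277, 0.1521]
tool_rot: [-0.942, 2.995, 0.002]
ft_force: [-0.1, -1.1, -1.6]
finger_gap: 0.0315
```

```bash
python3 st.py 4; python3 go.py 0.541 0.2277 0.149 125
```

```text
16.3 [0.5411 0.2277 0.1521] [ 0.0014  0.0015 -1.    ] [-0.1 -1.1 -1.6]
16.35 [0.5409 0.2276 0.1514] [ 7.0e-04  1.2e-03 -1.0e+00] [ 0.5 -0.   0.9]
16.4 [0.541  0.2276 0.1517] [ 0.001   0.0013 -1.    ] [-0.4  0.  -0.4]
16.45 [0.541  0.2276 0.1518] [ 8.0e-04  1.3e-03 -1.0e+00] [-0.2  0.2 -0.3]
t 16.5 pos [0.5409 0.2276 0.1518] yaw_y 124.94 tilt 0.08 q1,q6 [ 0.267 -1.914] F [ 1.08  0.13 -1.23] T [ 0.056 -0.    -0.024] gap 0.0316
rows d/0.05: [-0.003 -0.     0.056]
turn cw+ /0.12: -0.009 deg ccw 0.06
```

Emit:
play_rows(
  targets=[0, 0, 0.04, 0, 1],
)

```text
clock: 16.6
tool_pos: [0.541, 0.2276, 0.1503]
tool_rot: [-0.943, 2.995, 0.002]
ft_force: [-2.7, -0.1, 6.4]
finger_gap: 0.0315
```

```bash
python3 st.py 4; python3 go.py 0.541 0.2277 0.149 125
```

```text
16.6 [0.541  0.2276 0.1503] [ 0.001   0.0013 -1.    ] [-2.7 -0.1  6.4]
16.65 [0.5409 0.2276 0.1502] [ 0.001   0.0013 -1.    ] [-1.7 -0.9  5.9]
16.7 [0.541  0.2276 0.1504] [ 0.0013  0.0014 -1.    ] [-2.9 -0.3  5.3]
16.75 [0.5409 0.2276 0.1505] [ 0.0012  0.0013 -1.    ] [-1.7 -0.5  4.7]
t 16.8 pos [0.541  0.2276 0.1506] yaw_y 124.94 tilt 0.11 q1,q6 [ 0.267 -1.914] F [-2.26 -0.98  5.24] T [-0.055  0.216 -0.02 ] gap 0.0316
rows d/0.05: [-0.001  0.001  0.031]
turn cw+ /0.12: -0.008 deg ccw 0.06
```

Emit:
play_rows(
  targets=[0, 0, 0.04, 0, 1],
)

```text
clock: 16.9
tool_pos: [0.541, 0.2277, 0.1496]
tool_rot: [-0.943, 2.994, 0.001]
ft_force: [-4.4, -1.4, 10.0]
finger_gap: 0.0315
```

```bash
python3 st.py 4; python3 go.py 0.541 0.2277 0.149 125
```

```text
16.9 [0.541  0.2277 0.1496] [ 0.0022  0.0014 -1.    ] [-4.4 -1.4 10. ]
16.95 [0.541  0.2277 0.1495] [ 0.0022  0.0015 -1.    ] [-2.9 -0.3  9.1]
17.0 [0.541  0.2277 0.1497] [ 0.0023  0.0015 -1.    ] [-3.9 -1.2  8.2]
17.05 [0.541  0.2277 0.1498] [ 0.0023  0.0015 -1.    ] [-3.3 -1.1  7.9]
t 17.1 pos [0.541  0.2277 0.1498] yaw_y 124.95 tilt 0.16 q1,q6 [ 0.267 -1.914] F [-4.01 -1.85  8.89] T [-0.165  0.47   0.024] gap 0.0315
rows d/0.05: [-0.     0.001  0.017]
turn cw+ /0.12: -0.008 deg ccw 0.05
```

Emit:
play_rows(
  targets=[0.008, 0.006, 0.06, 0, 1],
)

```text
clock: 17.2
tool_pos: [0.5409, 0.2277, 0.1486]
tool_rot: [-0.942, 2.992, 0.0]
ft_force: [-3.6, -1.6, 13.7]
finger_gap: 0.0318
```

```bash
python3 st.py 4; python3 go.py 0.541 0.2277 0.149 125
```

```text
17.2 [0.5409 0.2277 0.1486] [ 0.0045  0.0017 -1.    ] [-3.6 -1.6 13.7]
17.25 [0.541  0.2277 0.1486] [ 0.0049  0.0018 -1.    ] [-4.5 -1.7 13.2]
17.3 [0.541  0.2277 0.1488] [ 0.0048  0.0018 -1.    ] [-3.7 -1.7 12.5]
17.35 [0.541  0.2277 0.1489] [ 0.0048  0.0018 -1.    ] [-3.7 -1.8 12.2]
t 17.4 pos [0.541  0.2277 0.1489] yaw_y 124.96 tilt 0.3 q1,q6 [ 0.268 -1.914] F [-4.43 -1.74 13.08] T [-0.33   0.614 -0.005] gap 0.0315
rows d/0.05: [-0.    -0.    -0.002]
turn cw+ /0.12: -0.006 deg ccw 0.04
```

Emit:
play_rows(
  targets=[0, 0, 0.02, 0.4, 1, 0, 0, 0.02, 0.4, 1],
)

```text
clock: 17.6
tool_pos: [0.5414, 0.2278, 0.1502]
tool_rot: [-0.794, 3.031, 0.0]
ft_force: [-1.4, -0.3, 6.8]
finger_gap: 0.0314
```

```bash
python3 go.py 0.541 0.2277 0.149;python3 st.py 3; python3 go.py 0.541 0.2277 0.149
```

```text
t 17.6 pos [0.5414 0.2278 0.1502] yaw_y 119.35 tilt 0.5 q1,q6 [ 0.268 -1.815] F [-1.44 -0.25  6.81] T [-0.078  0.128  0.137] gap 0.0314
rows d/0.05: [0.009 0.003 0.024]
17.6 [0.5414 0.2278 0.1502] [ 0.0084  0.0023 -1.    ] [-1.4 -0.3  6.8]
17.65 [0.5415 0.2278 0.1502] [ 0.0086  0.0023 -1.    ] [-1.4 -0.   6.8]
17.7 [0.5415 0.2278 0.1501] [ 0.0084  0.0024 -1.    ] [-1.6  0.6  6.3]
t 17.75 pos [0.5415 0.2278 0.15  ] yaw_y 119.43 tilt 0.5 q1,q6 [ 0.268 -1.817] F [-0.7  -0.1   6.35] T [-0.157  0.219 -0.018] gap 0.0312
rows d/0.05: [0.01  0.004 0.021]
```

Emit:
play_rows(
  targets=[0.005, 0, 0.08, 0, 1],
)

```text
clock: 17.85
tool_pos: [0.5417, 0.2278, 0.148]
tool_rot: [-0.795, 3.028, 0.0]
ft_force: [-4.9, 0.4, 21.5]
finger_gap: 0.032
```

```bash
python3 st.py 2; python3 go.py 0.541 0.2277 0.149
```

```text
17.85 [0.5417 0.2278 0.148 ] [ 0.0105  0.0029 -0.9999] [-4.9  0.4 21.5]
17.9 [0.5418 0.228  0.1481] [ 0.0109  0.0031 -0.9999] [-6.1 -1.8 15.6]
t 17.95 pos [0.5418 0.2279 0.1484] yaw_y 119.44 tilt 0.65 q1,q6 [ 0.268 -1.817] F [-4.49 -2.2  14.47] T [-0.126  0.792  0.064] gap 0.0314
rows d/0.05: [ 0.015  0.004 -0.013]
```

Emit:
play_rows(
  targets=[0.01, 0, 0.045, 0.5, 1],
)

```text
clock: 18.05
tool_pos: [0.5421, 0.228, 0.1486]
tool_rot: [-0.703, 3.046, 0.001]
ft_force: [-3.3, -0.3, 13.9]
finger_gap: 0.0317
```

Emit:
play_rows(
  targets=[0.0, 0, 0.045, 0.5, 1],
)

```text
clock: 18.15
tool_pos: [0.5427, 0.2283, 0.1487]
tool_rot: [-0.608, 3.064, 0.002]
ft_force: [-5.6, 0.7, 12.9]
finger_gap: 0.0317
```

```bash
python3 go.py 0.541 0.2277 0.149
```

```text
t 18.15 pos [0.5427 0.2283 0.1487] yaw_y 112.47 tilt 1.05 q1,q6 [ 0.268 -1.695] F [-5.62  0.69 12.88] T [-0.037  0.978  0.297] gap 0.0317
rows d/0.05: [ 0.036  0.003 -0.007]
```

Emit:
play_rows(
  targets=[0.03, 0, 0.045, 0.8, 1],
)

```text
clock: 18.25
tool_pos: [0.5424, 0.2283, 0.1489]
tool_rot: [-0.457, 3.085, 0.004]
ft_force: [-0.5, 0.2, 12.2]
finger_gap: 0.0317
```

```bash
python3 st.py 2;python3 go.py 0.541 0.2277 0.149
```

```text
18.25 [0.5424 0.2283 0.1489] [ 0.0219  0.006  -0.9997] [-0.5  0.2 12.2]
18.3 [0.5425 0.2282 0.1489] [ 0.0224  0.0061 -0.9997] [-1.1 -0.1 12.6]
t 18.35 pos [0.5424 0.2283 0.1489] yaw_y 106.85 tilt 1.31 q1,q6 [ 0.268 -1.597] F [-1.4   0.56 12.55] T [-0.004  0.437  0.105] gap 0.0317
rows d/0.05: [ 0.031 -0.003 -0.003]
```

```bash
python3 - <<'E'
from h import *
ims=[]
for n in ("top","side"):
    p=get_image(n); im=p["image"]
    c=proj(p,[.54,.228,.13]).astype(int)
    cr=im[c[1]-35:c[1]+35,c[0]-35:c[0]+35]; ims.append(cv2.resize(cr,None,fx=5.6,fy=5.6,interpolation=2))
    i=im.astype(int); b,g,r=i[...,0],i[...,1],i[...,2]
    for nm,m in (("green",(g>1.25*r)&(g>1.15*b)&(g>60)),("red",(r>1.6*g)&(r>1.6*b)&(r>90))):
        q,l,s,ce=cv2.connectedComponentsWithStats(m[c[1]-35:c[1]+35,c[0]-35:c[0]+35].astype(np.uint8))
        for k in range(1,q):
            X=ray(p,ce[k]+c-35,.112); d=X-[.5402,.2275,.112]
            if s[k][4]>1: print(n,nm,ce[k]+c-35,s[k][4],"r",np.hypot(*d[:2]).round(4),"ang",np.degrees(np.arctan2(d[1],d[0])).round(1))
cv2.imwrite("pics/f1.png",np.hstack(ims))
E
```

```text
side green [295.66666667 199.33333333] 3 r 0.0403 ang -153.6
side red [302.86666667 180.33333333] 15 r 0.0777 ang 78.5
side red [306.28571429 190.        ] 14 r 0.0214 ang 69.8
```

View pics/f1.png

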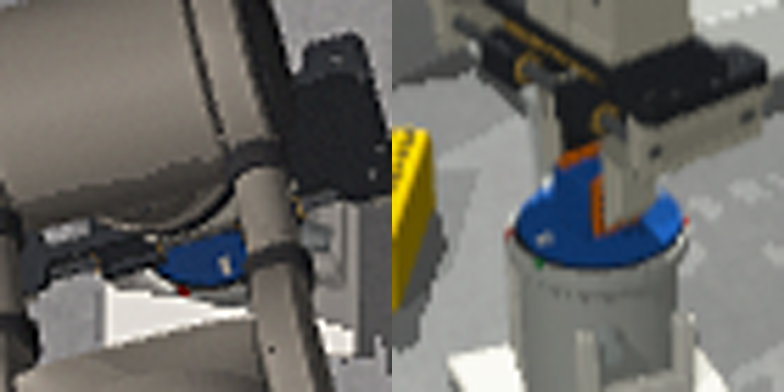

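The bucket's green mark has barely moved: (296.3,199.7) at the start and (295.7,199.3) now. So the cap has turned about 17° relative to it and the lugs are under the ledges. The rest of the turn needs less push.

Emit:
play_rows(
  targets=[0.01, 0, 0.01, 0.9, 1],
)

```text
clock: 18.55
tool_pos: [0.5424, 0.2284, 0.1499]
tool_rot: [-0.292, 3.103, 0.007]
ft_force: [-0.5, 3.2, -2.7]
finger_gap: 0.0313
```

```bash
python3 go.py 0.541 0.2277 0.149;python3 st.py 2
```

```text
t 18.55 pos [0.5424 0.2284 0.1499] yaw_y 100.75 tilt 1.44 q1,q6 [ 0.268 -1.49 ] F [-0.51  3.16 -2.7 ] T [0.029 0.317 0.29 ] gap 0.0313
rows d/0.05: [ 0.031 -0.009  0.017]
18.55 [0.5424 0.2284 0.1499] [ 0.0241  0.0068 -0.9997] [-0.5  3.2 -2.7]
18.6 [0.5424 0.2285 0.1497] [ 0.0241  0.0068 -0.9997] [-0.4  0.3  7.1]
```

Emit:
play_rows(
  targets=[0.015, 0, -0.005, 0.9, 1],
)

```text
clock: 18.75
tool_pos: [0.5419, 0.2284, 0.15]
tool_rot: [-0.126, 3.114, 0.009]
ft_force: [3.4, 0.8, -4.9]
finger_gap: 0.0314
```

```bash
python3 go.py 0.541 0.2277 0.149;python3 st.py 2
```

```text
t 18.75 pos [0.5419 0.2284 0.15  ] yaw_y 94.63 tilt 1.48 q1,q6 [ 0.269 -1.383] F [ 3.38  0.85 -4.94] T [-0.115 -0.201  0.347] gap 0.0314
rows d/0.05: [ 0.02  -0.013  0.019]
18.75 [0.5419 0.2284 0.15  ] [ 0.0249  0.0068 -0.9997] [ 3.4  0.8 -4.9]
18.8 [0.5419 0.2284 0.1498] [ 0.0248  0.0068 -0.9997] [1.7 0.8 0.9]
```

Emit:
play_rows(
  targets=[0.015, 0, -0.005, 0.9, 1],
)

```text
clock: 18.95
tool_pos: [0.5414, 0.2283, 0.1498]
tool_rot: [0.038, 3.116, 0.011]
ft_force: [3.2, 0.7, -0.8]
finger_gap: 0.0317
```

```bash
python3 go.py 0.541 0.2277 0.149;python3 st.py 2
```

```text
t 18.95 pos [0.5414 0.2283 0.1498] yaw_y 88.61 tilt 1.48 q1,q6 [ 0.269 -1.277] F [ 3.19  0.7  -0.78] T [-0.238 -0.1    0.219] gap 0.0317
rows d/0.05: [ 0.009 -0.012  0.016]
18.95 [0.5414 0.2283 0.1498] [ 0.0251  0.0065 -0.9997] [ 3.2  0.7 -0.8]
19.0 [0.5413 0.2282 0.1498] [ 0.025   0.0065 -0.9997] [ 1.8  0.5 -0.2]
```

Emit:
play_rows(
  targets=[0, -0.005, -0.005, 0.7, 1],
)

```text
clock: 19.15
tool_pos: [0.5414, 0.2279, 0.1498]
tool_rot: [0.163, 3.113, 0.012]
ft_force: [1.1, 1.1, -0.2]
finger_gap: 0.0318
```

```bash
python3 go.py 0.541 0.2277 0.149;python3 st.py 2
```

```text
t 19.15 pos [0.5414 0.2279 0.1498] yaw_y 84.02 tilt 1.45 q1,q6 [ 0.268 -1.198] F [ 1.05  1.12 -0.2 ] T [-0.2    0.037  0.183] gap 0.0318
rows d/0.05: [ 0.007 -0.006  0.016]
19.15 [0.5414 0.2279 0.1498] [ 0.0245  0.0063 -0.9997] [ 1.1  1.1 -0.2]
19.2 [0.5413 0.2279 0.1498] [ 0.0245  0.0063 -0.9997] [ 1.9  1.6 -0.6]
```

Emit:
play_rows(
  targets=[0, -0.005, 0, 0.4, 1],
)

```text
clock: 19.35
tool_pos: [0.5413, 0.2277, 0.1498]
tool_rot: [0.231, 3.109, 0.013]
ft_force: [-0.2, 1.1, 1.7]
finger_gap: 0.0316
```

```bash
python3 go.py 0.541 0.2277 0.149;python3 st.py 2;python3 go.py
```

```text
t 19.35 pos [0.5413 0.2277 0.1498] yaw_y 81.51 tilt 1.44 q1,q6 [ 0.268 -1.155] F [-0.16  1.12  1.67] T [-0.129  0.065  0.191] gap 0.0316
rows d/0.05: [ 0.007 -0.001  0.015]
19.35 [0.5413 0.2277 0.1498] [ 0.0244  0.0064 -0.9997] [-0.2  1.1  1.7]
19.4 [0.5413 0.2277 0.1498] [ 0.0243  0.0064 -0.9997] [0.7 0.7 0.4]
t 19.45 pos [0.5413 0.2277 0.1498] yaw_y 81.45 tilt 1.44 q1,q6 [ 0.268 -1.154] F [1.22 1.13 0.27] T [-0.182  0.025  0.151] gap 0.0316
```

Emit:
play_rows(
  targets=[0, 0, 0, 0.5, 1],
)

```text
clock: 19.55
tool_pos: [0.5413, 0.2276, 0.1498]
tool_rot: [0.319, 3.102, 0.013]
ft_force: [1.6, 0.7, 1.2]
finger_gap: 0.0312
```

```bash
python3 go.py; cat > mk.py <<'E'
from h import *
import sys
ims=[]
for n in ("top","side"):
    p=get_image(n); im=p["image"]
    c=proj(p,[.54,.228,.13]).astype(int)
    cr=im[c[1]-35:c[1]+35,c[0]-35:c[0]+35]; ims.append(cv2.resize(cr,None,fx=5.6,fy=5.6,interpolation=2))
    i=im.astype(int); b,g,r=i[...,0],i[...,1],i[...,2]
    for nm,m in (("green",(g>1.25*r)&(g>1.15*b)&(g>60)),("red",(r>1.6*g)&(r>1.6*b)&(r>90))):
        q,l,s,ce=cv2.connectedComponentsWithStats(m[c[1]-35:c[1]+35,c[0]-35:c[0]+35].astype(np.uint8))
        for k in range(1,q):
            print(n,nm,ce[k]+c-35,s[k][4])
cv2.imwrite(sys.argv[1],np.hstack(ims))
E
python3 mk.py pics/f2.png; python3 go.py
```

```text
t 19.55 pos [0.5413 0.2276 0.1498] yaw_y 78.26 tilt 1.44 q1,q6 [ 0.268 -1.098] F [1.63 0.7  1.2 ] T [-0.292  0.068  0.171] gap 0.0312
top red [242.33333333 243.66666667] 3
side green [295.5 199.5] 4
side red [302.36363636 189.90909091] 11
side red [290. 194.] 1
side red [307. 193.] 1
t 19.65 pos [0.5413 0.2276 0.1498] yaw_y 78.2 tilt 1.44 q1,q6 [ 0.268 -1.097] F [ 1.47 -0.14  0.89] T [-0.31   0.099  0.15 ] gap 0.0311
```

View pics/f2.png

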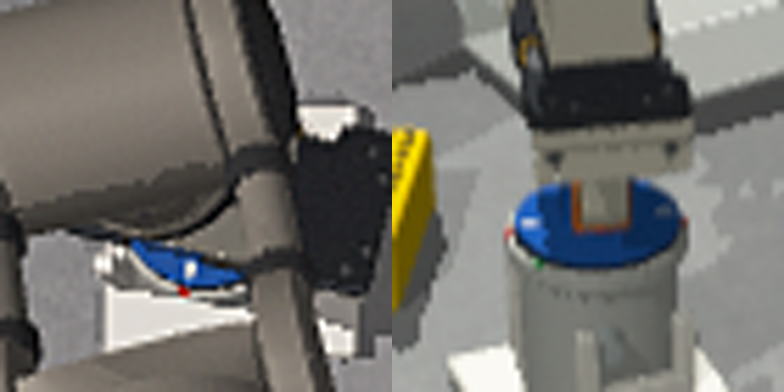

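Emit:
play_rows(
  targets=[0, 0, 0, 0.3, 1],
)

```text
clock: 19.75
tool_pos: [0.5414, 0.2275, 0.1498]
tool_rot: [0.37, 3.096, 0.014]
ft_force: [1.5, -0.0, 1.0]
finger_gap: 0.0313
```

```bash
python3 go.py
```

```text
t 19.75 pos [0.5414 0.2275 0.1498] yaw_y 76.38 tilt 1.44 q1,q6 [ 0.268 -1.065] F [ 1.55 -0.01  0.98] T [-0.272  0.066  0.193] gap 0.0313
```

Emit:
play_rows(
  targets=[0, 0, 0, 0.3, 1],
)

```text
clock: 19.85
tool_pos: [0.5414, 0.2274, 0.1498]
tool_rot: [0.421, 3.09, 0.014]
ft_force: [2.0, 0.4, 0.2]
finger_gap: 0.0318
```

```bash
python3 go.py; python3 st.py 1; python3 go.py
```

```text
t 19.85 pos [0.5414 0.2274 0.1498] yaw_y 74.51 tilt 1.43 q1,q6 [ 0.268 -1.032] F [2.02 0.36 0.15] T [-0.287  0.103  0.265] gap 0.0318
19.85 [0.5414 0.2274 0.1498] [ 0.0243  0.0059 -0.9997] [2.  0.4 0.2]
t 19.9 pos [0.5413 0.2274 0.1498] yaw_y 74.41 tilt 1.43 q1,q6 [ 0.268 -1.03 ] F [ 1.59 -0.1   1.03] T [-0.343  0.072  0.307] gap 0.0313
```

Emit:
play_rows(
  targets=[0, 0, 0, 0.3, 1],
)

```text
clock: 20.0
tool_pos: [0.5412, 0.2272, 0.1498]
tool_rot: [0.472, 3.083, 0.013]
ft_force: [0.3, -1.0, 1.4]
finger_gap: 0.0314
```

```bash
python3 go.py; python3 mk.py pics/f3.png; python3 go.py
```

```text
t 20.0 pos [0.5412 0.2272 0.1498] yaw_y 72.59 tilt 1.39 q1,q6 [ 0.268 -0.998] F [ 0.31 -0.97  1.42] T [-0.633  0.21   0.502] gap 0.0314
top red [242.5 243.5] 4
side green [295.5 199.5] 4
side red [311. 187.] 3
side red [302. 190.] 7
side red [311.  191.5] 4
side red [322. 192.] 1
side red [290. 194.] 1
side red [308. 193.] 1
t 20.1 pos [0.5412 0.2272 0.1498] yaw_y 72.55 tilt 1.39 q1,q6 [ 0.268 -0.998] F [ 0.54 -1.18  0.73] T [-0.54   0.27   0.505] gap 0.0317
```

View pics/f3.png

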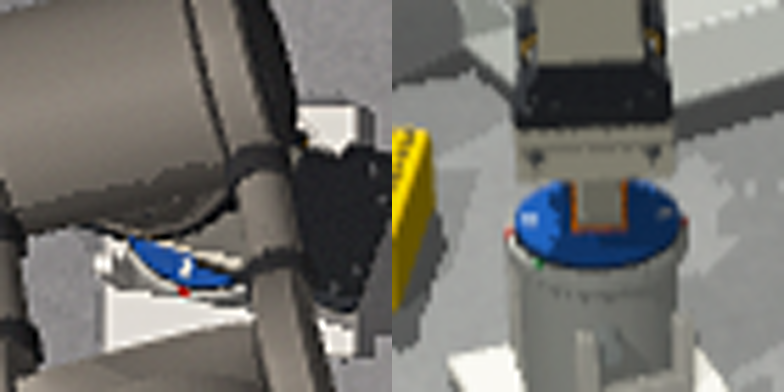

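Emit:
play_rows(
  targets=[0, 0, 0, 0.15, 1],
)

```text
clock: 20.2
tool_pos: [0.5412, 0.2271, 0.1498]
tool_rot: [0.497, 3.079, 0.013]
ft_force: [1.1, -0.3, 1.0]
finger_gap: 0.0316
```

```bash
python3 go.py; python3 st.py 1; python3 go.py
```

```text
t 20.2 pos [0.5412 0.2271 0.1498] yaw_y 71.68 tilt 1.39 q1,q6 [ 0.268 -0.983] F [ 1.07 -0.27  0.96] T [-0.253  0.087  0.646] gap 0.0316
20.2 [0.5412 0.2271 0.1498] [ 0.0238  0.0049 -0.9997] [ 1.1 -0.3  1. ]
t 20.25 pos [0.5412 0.2271 0.1497] yaw_y 71.58 tilt 1.39 q1,q6 [ 0.268 -0.981] F [ 0.58 -1.03  1.52] T [-0.408  0.146  0.695] gap 0.0317
```

```bash
python3 - <<'E'
from h import *
p=get_image("top"); im=p["image"]; i=im.astype(int); b,g,r=i[...,0],i[...,1],i[...,2]
C=np.array([.5402,.2275])
def ang(uv,z,C): X=ray(p,uv,z)[:2]-C; return np.degrees(np.arctan2(X[1],X[0])).round(1),np.hypot(*X).round(4)
wm=(b>150)&(g>150)&(r>140)
bl=cv2.dilate(((b>70)&(b>1.5*r)).astype(np.uint8),np.ones((3,3)))>0
q,l,s,ce=cv2.connectedComponentsWithStats((wm)[228:246,232:262].astype(np.uint8))
for k in range(1,q): print(ce[k]+[232,228],s[k][4],ang(ce[k]+[232,228],.1185,C))
rm=(r>1.6*g)&(r>1.6*b)&(r>80)
q,l,s,ce=cv2.connectedComponentsWithStats(rm[236:250,232:262].astype(np.uint8))
for k in range(1,q): print("red",ce[k]+[232,236],s[k][4],ang(ce[k]+[232,236],.112,C))
print("orig red",ang((243,244),.112,C))
cv2.imwrite("pics/f4.png",cv2.resize(im[222:252,225:265],None,fx=16,fy=16,interpolation=2))
E
```

```text
[235.71428571 239.71428571] 14 (np.float64(140.1), np.float64(0.0431))
[239. 235.] 3 (np.float64(136.3), np.float64(0.0279))
[242.5 236. ] 2 (np.float64(156.5), np.float64(0.0248))
[248.92857143 237.85714286] 14 (np.float64(-164.8), np.float64(0.0284))
[242.75 239.25] 4 (np.float64(164.2), np.float64(0.0327))
[252.5 243. ] 2 (np.float64(-157.0), np.float64(0.0445))
[239.72 244.52] 25 (np.float64(160.1), np.float64(0.0486))
red [242.5 243.5] 4 (np.float64(166.6), np.float64(0.0433))
orig red (np.float64(168.7), np.float64(0.0443))
```

View pics/f4.png

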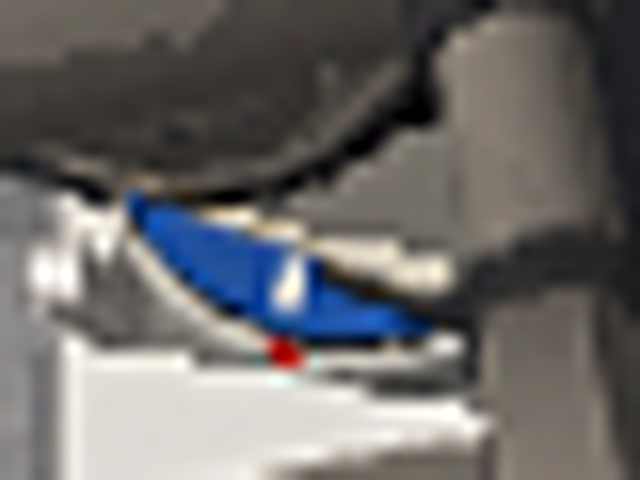

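Torque sits at 0.65–0.70 N m. The enlarged top view shows the cap's white mark at (243,239), over the bucket's red mark at (242.5,243.5), so the cap is at its stop. I release it now.

Emit:
play_rows(
  targets=[0, 0, 0, 0, 0],
)

```text
clock: 20.4
tool_pos: [0.5412, 0.2272, 0.1496]
tool_rot: [0.497, 3.079, 0.014]
ft_force: [0.8, -0.2, -2.2]
finger_gap: 0.0357
```

```bash
python3 st.py 18|tail -2; python3 go.py
```

```text
21.2 [0.5412 0.2271 0.1498] [ 0.0238  0.0049 -0.9997] [-0.5  0.8  0.4]
21.25 [0.5412 0.2271 0.1498] [ 0.0238  0.0049 -0.9997] [-0.1 -0.2 -0.4]
t 21.3 pos [0.5412 0.2271 0.1498] yaw_y 71.61 tilt 1.39 q1,q6 [ 0.268 -0.981] F [-1.03 -0.62  0.48] T [-0.009 -0.003 -0.028] gap 0.0918
```

Emit:
play_rows(
  targets=[0, 0, -0.5, 0, 0, 0, 0, -0.8, 0, 0, 0, 0, -0.8, 0, 0],
)

```text
clock: 21.6
tool_pos: [0.5359, 0.2257, 0.251]
tool_rot: [0.501, 3.092, 0.004]
ft_force: [0.5, 0.0, 0.0]
finger_gap: 0.092
```

```bash
python3 st.py 3; python3 go.py 0.43 -0.0 0.27
```

```text
21.6 [0.5359 0.2257 0.251 ] [ 0.0098  0.001  -1.    ] [0.5 0.  0. ]
21.65 [0.5383 0.2265 0.2587] [ 0.0213  0.0042 -0.9998] [2.3 0.8 5.5]
21.7 [0.5386 0.2266 0.2563] [ 0.022   0.0044 -0.9997] [0.1 0.7 0.4]
t 21.75 pos [0.5376 0.2262 0.2534] yaw_y 71.6 tilt 1.04 q1,q6 [ 0.268 -0.981] F [-0.48 -0.51 -0.9 ] T [ 0.038 -0.016  0.045] gap 0.0915
rows d/0.05: [ 0.608 -4.97  -0.386]
```

Emit:
play_rows(
  targets=[0.15, -0.8, -0.2, 0, 0, 0.15, -0.8, -0.1, 0, 0, 0.15, -0.8, 0, 0, 0, 0.1, -0.8, 0, 0, 0],
)

```text
clock: 22.15
tool_pos: [0.4581, 0.0822, 0.2615]
tool_rot: [0.49, 3.092, 0.008]
ft_force: [-0.0, -1.8, 0.5]
finger_gap: 0.0919
```

```bash
python3 mk.py pics/g1.png; python3 go.py;  python3 - <<'E'
from h import *
ims=[]
for n in ("top","side"):
    p=get_image(n); im=p["image"]
    for l in ["cap","cap_grip","cap_lug","bucket_mouth","tab_a"]:
        for d in pinpoint(p,l)[:5]:
            X=w(p,d["position"])
            if np.hypot(X[0]-.54,X[1]-.228)<.08: print(n,l,round(d["score"],2),X.round(4))
E
```

```text
top green [238. 214.] 1
top green [254.33333333 242.33333333] 3
top red [250.5 212. ] 2
top red [237.91304348 223.95652174] 23
top red [252.04761905 228.14285714] 21
top red [242.5 243.5] 4
side green [295.5 199.5] 4
side red [306.     178.9375] 16
side red [306.37313433 189.55223881] 67
side red [322. 192.] 1
t 22.25 pos [0.4572 0.0802 0.2615] yaw_y 71.74 tilt 0.58 q1,q6 [ 0.007 -1.246] F [-0.75 -0.07  0.14] T [ 0.01   0.028 -0.022] gap 0.0918
top cap 0.94 [0.5428 0.2264 0.0992]
top cap_grip 0.86 [0.5435 0.2256 0.133 ]
top cap_lug 0.66 [0.5718 0.2181 0.102 ]
top bucket_mouth 0.68 [0.5343 0.2267 0.1101]Traceback (most recent call last):
  File "<stdin>", line 6, in <module>
ValueError: it knows: beaker, bucket, bucket_entry, bucket_lock, bucket_mouth, bucket_seal, cap, cap_grip, cap_lug, closed_bucket, pipette, timer, tip_box, tube_rack
```

View pics/g1.png

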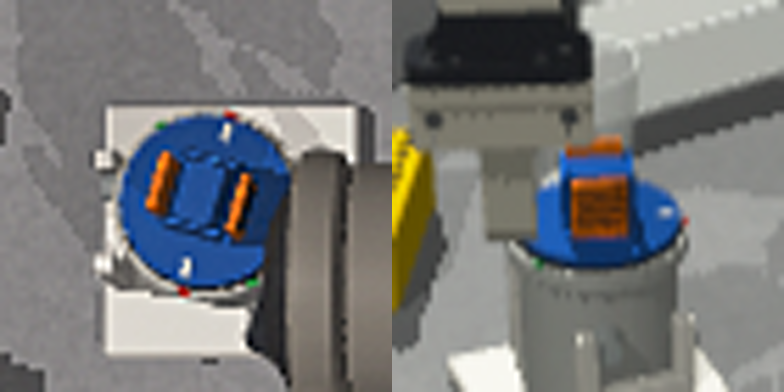

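```bash
python3 - <<'E'
from h import *
p=get_image("top"); 
def d(a,b,z): A=ray(p,a,z);B=ray(p,b,z); v=A-B; return np.hypot(*v[:2]).round(4),np.degrees(np.arctan2(v[1],v[0])).round(1),((A+B)/2)[:2].round(4)
print("bench tabs",d((330.8,265.5),(320,274.5),.05)); 
im=p["image"].astype(int); b,g,r=im[...,0],im[...,1],im[...,2]
m=((r>150)&(g>50)&(g<150)&(b<80)).astype(np.uint8)
q,l,s,ce=cv2.connectedComponentsWithStats(m[210:245,230:262]); c=[ce[k]+[230,210] for k in range(1,q) if s[k][4]>5]; print(c,d(c[0],c[1],.1505))
wm=((b>160)&(g>160)&(r>150)).astype(np.uint8)
q,l,s,ce=cv2.connectedComponentsWithStats(wm[212:243,236:258]); w_=[(ce[k]+[236,212],s[k][4]) for k in range(1,q)]; print(w_)
print("red",d((250.5,212),(242.5,243.5),.112)); print("green",d((238,214),(254.33,242.33),.112))
for n in ("top","side"):
    q=get_image(n)
    for l in ["cap","bucket_mouth","timer","tip_box","beaker","tube_rack","pipette"]:
        for dd in pinpoint(q,l)[:5]:
            X=w(q,dd["position"])
            print(n,l,round(dd["score"],2),X.round(4))
cv2.imwrite("pics/g2.png",p["image"])
E
```

```text
bench tabs (np.float64(0.0389), np.float64(-49.1), array([0.4353, 0.0139]))
[array([237.64705882, 223.76470588]), array([251.75, 228.25])] (np.float64(0.0389), np.float64(73.4), array([0.5402, 0.2283]))
[(array([237.6, 212.7]), np.int32(10)), (array([255.7, 212.8]), np.int32(10)), (array([250., 215.]), np.int32(3)), (array([242.75, 239.25]), np.int32(4)), (array([237.5 , 241.25]), np.int32(4))]
red (np.float64(0.0876), np.float64(-12.3), array([0.5408, 0.2282]))
green (np.float64(0.0887), np.float64(31.4), array([0.5397, 0.2292]))
top cap 0.78 [ 5.268e-01 -1.132e-01  4.000e-04]
top cap 0.69 [0.5412 0.2272 0.0969]
top cap 0.63 [ 0.4018 -0.1464 -0.0026]
top cap 0.57 [ 0.5707  0.0489 -0.0034]
top bucket_mouth 0.46 [0.5398 0.2272 0.1098]
top timer 0.95 [0.3488 0.2689 0.0006]
top tip_box 0.55 [0.454  0.4314 0.0064]
top beaker 0.87 [ 0.6009  0.4474 -0.0011]
top tube_rack 0.65 [ 6.968e-01  2.740e-02 -1.000e-04]
top tube_rack 0.55 [0.5405 0.2235 0.1194]
top pipette 0.65 [ 0.308  -0.382  -0.0022]
side cap 0.93 [0.5453 0.2292 0.0977]
side cap 0.87 [0.5706 0.0507 0.0044]
side cap 0.74 [ 0.5256 -0.1128 -0.0007]
side cap 0.74 [ 0.3984 -0.1537  0.0028]
side cap 0.23 [0.5855 0.2211 0.1127]
side bucket_mouth 0.55 [0.5401 0.2289 0.1139]
side timer 0.66 [0.5798 0.2555 0.1134]
side timer 0.58 [0.5462 0.228  0.1163]
side timer 0.56 [ 0.3529  0.2641 -0.0017]
side tip_box 0.56 [0.4555 0.4324 0.0017]
side tip_box 0.33 [0.6013 0.4475 0.0011]
side beaker 0.59 [0.6037 0.4471 0.0009]
side beaker 0.3 [0.543  0.2281 0.1003]
side tube_rack 0.61 [0.7001 0.0305 0.0023]
side tube_rack 0.29 [0.5393 0.2257 0.1144]
side pipette 0.88 [ 0.3047 -0.3798  0.0033]
```

View pics/g2.png

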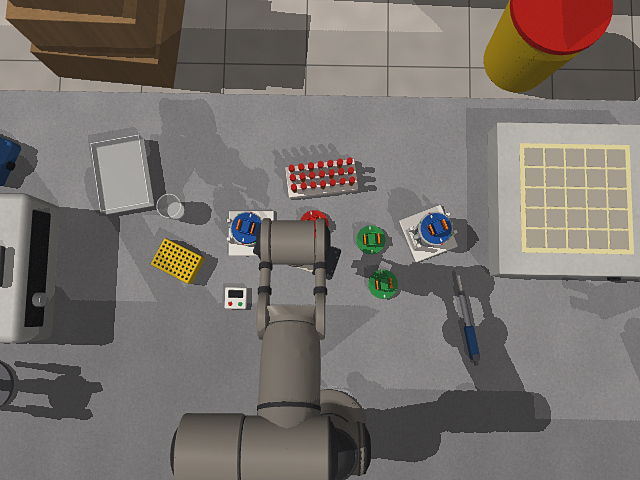

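```bash
python3 -c "
from plant import *
print(state()['qd'].round(3), state()['clock']); print(hand_in())"
```

```text
[-0.    -0.    -0.    -0.003 -0.002  0.   ] 23.35
the job is handed in; nothing more can be done
None
```

I seated the loose blue cap in the bucket's entry slots, turned it clockwise to its stop, released it, backed the arm clear and handed the job in at about 23 s. The system gives no verdict, so these are my own checks.

- **Forces:** The seal push was about 15 N, with one peak near 23 N as read at the wrist. I stopped the turn at about 0.65–0.70 N m.
- **Tabs:** After release the tab spacing in the top view equals the spacing on the bench before the pick (38.9 mm between the visible tops). That means both tabs sprung out.
- **Position:** The networks put the cap about 12–16 mm below the rim and 1–5 mm off the bucket's axis, with about 4 mm of error of their own. The tab midpoint in the top view lies about 1 mm from the axis.
- **Angle:** The cap's white marks sit 2–3° past the red marks. The tab centroids suggested 3–4°, close to the 4° limit, but each mark is only 1–4 pixels across and the stop lies about 1° past the locked angle.
- **Level:** I did not measure the cap's tilt after release. The tool was tilted about 1.4° when it let go.
- **Other things:** The timer, tip box, beaker, tube rack and pipette look unmoved in the final top view. I compared the pictures by eye, except the beaker, which reads within about 5 mm of its first position.

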